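# Store a vial in the empty cell of a lidded crate

### The arm

A 6-joint arm with a two-finger parallel gripper is mounted at the origin on a cart in front of the work surface, level with it; the furniture and walls round the work are solid. World frame = base frame: x ahead of the robot, y to its left, z up, the work surface at z = 0. Lengths are in m, angles in rad, forces in N, time in s.
With the tool pointing down it reaches from about 0.35 to 0.975 m from the base axis. Payload 4.9 kg.
Tool frame: the origin (TCP) lies midway between the tips of the shut fingers; the grasp point (between the pads) lies 19 mm behind it; z points along the fingers, y is the direction in which the jaws open and shut (so a half turn about z gives the same grasp; the last joint's range is limited). The gripper opens to 85 mm and grips with 20 to 120 N. Pads are 22 mm wide; open, the fingers measure 114 mm over their backs; the gripper's body (76 mm by 85 mm) begins 54 mm behind the grasp point. The pads swing forward as they close: fully open they stand 13 mm farther back than shut.
Start: joints at [-1.417, 0.053, 1.613, -0, 1.476, -0.119], TCP at [0.168, -0.602, 0.231] pointing down, gripper open.
Joint ranges: [-3.01, 3.01], [-1.01, 2.22], [0.06, 2.58], [-1.02, 4.17], [0.09, 2.62], [-3.14, 3.14]. Speed limits (rad/s): [2.57, 2.57, 3.14, 3.14, 3.14, 3.14].

### API

Orientations are given as a unit quaternion [w, x, y, z].
In Python, from plant import state, grab_frame, camera_params, job_done, boxes_of gives the robot as it stands.
- The arm moves only by the tool step_arm, never from a script. Its argument "steps" is a list of rows, each a list of 4 numbers: the shift along the tool's x, y, z in mm, then the turn about the tool's z in degrees. A call has 1 to 8 rows; each row shifts and turns the pose as measured when the row begins, along the tool's axes as they then stand; what a row does not reach is not made up. A row lasts 1/10 s, in which the tool goes at most 50 mm and 8.59 degrees, less where a joint would pass 70% of its speed; a pose out of reach is approached as far as the arm can. A call is refused whole if a number of a shift passes 50 or a number of a turn 8.59, either way. A call with a gripper value outside its range is refused whole. "claw" is the opening in per cent of the stroke, from 0 (shut) to 100 (fully open), set as the call begins (left out, the last holds). The fingers move at their own pace and stop on an object; the grip force is fixed at half the most. Time passes only in rows, so rows that do not move let the fingers close. It gives the time, the measured TCP pose, the force and the opening at its end, in the units of the state.
- state(): the state, without advancing time (a new reading comes with each control period).
- grab_frame(name): name is "scene" or "side" or "wrist"; returns (picture, depth): 420x560x3 uint8, red, green, blue; 420x560 float32, m along the optical axis (not along the pixel's ray), 0 where there is no reading.
- camera_params(name): a dict with "mtx" (3x3 intrinsics, pixels), "extrinsics" (4x4, takes a point from camera to world coordinates); the wrist camera has in their place "T_tool_cam" (4x4, takes a point from camera to tool coordinates, whose origin is the TCP and whose axes are the flange's). Camera axes: x right, y down, z forward; pixel columns grow to the right and rows downward; lengths in m; the calibration is good to about 2 mm. A picture is of the moment at which its call begins: read the wrist's pose just before it. camera_params takes no time and is no camera call.
- job_done(): hands the job in, once; it reports no verdict.
Trained networks look in the newest picture that a camera, given by its name, has taken for a name from the list of things; names that differ only in an ending like _2 or _b are one class to them, and where a whole thing is asked for, a point or a joint stands for the part that bears it (a point fixed in the world has none). Each returns a list of dicts, best first, with "p" (0 to 1); they miss things now and then, are a little off and sometimes report something else, mostly with a low value. They report only what shows in the picture. A call takes as long as a camera call. They do not tell look-alikes from the thing itself.
- boxes_of(camera, label): "box" ([left, top, width, height] in pixels, round what is visible of it).
The state is a dict: "time": time; "joint_pos": joint angles; "joint_vel": joint speeds; "joint_efforts": joint torques, N m; "tool_pos": TCP position; "tool_rot": TCP orientation; "contact_force": force on the tool from outside, world axes, zero at the start; "ft_torque": the same for the moment, N m; "gripper_width": opening from 0.0 (shut) to 1.0 (fully open).
Only numpy, scipy, OpenCV 4.12 (cv2) and the standard library are available. Lean on these libraries where they do the work, as an engineer would, in place of code of your own. Each camera call takes 0.05 s, during which the arm holds its last target. There are 200 camera calls.

### The job

Put the sample vial that stands by itself on the worktop into the empty cell of the white three-cell crate. All three cells are covered; over a stored vial the lid rides high, so the cell whose lid sits fully down is the empty one. Lift that lid off, stand it the right way up on the worktop, set the vial upright on the floor of the cell, and leave the other two lids where they are.

Things in the scene. Friction and masses are not known exactly. Their poses are not given: they have to be found in the camera images.
- vial_centre (a point): The sample vial: upright clear glass, black screw cap (top 12 mm, 24 mm diameter), 28 mm diameter, 60 mm tall, 35 g; on the worktop, right of the crate. The point is on its axis (z up), 30 mm above its underside. On a cell's floor it reads 44 mm above the worktop and its top 26 mm stand out above the tube's rim: hold it there, fingers do not fit into the tube.
- lid_1_knob (a point): Centre of the knob of one of three identical loose lids on the white crate (order differs each time). Lid: grey metal cap, 56 mm diameter, 60 g, black knob 18 mm across, 21 mm tall, to pinch from above. The point is on the lid's axis (z up), 11 mm below the knob's top, 10 mm above the lid's flat top, 48 mm above its skirt's edge; so it reads 48 mm when the lid stands on the worktop.
- lid_2_knob (a point): As lid_1_knob, for another lid. Height of the point over the worktop: 62 mm = lid fully down on its tube, cell empty; 88 mm = lid riding on a stored vial. The skirt goes 34 mm down over the tube of an empty cell, with 2 mm play all round; the lid's axis is the cell's axis.
- lid_3_knob (a point): As lid_1_knob, for another lid. The crate under the lids is fixed: three cells in a straight row, 85 mm apart, each an upright round tube 46 mm outside, 38 mm inside, rim 48 mm and inner floor 14 mm above the worktop, on a base plate 74 x 256 x 12 mm. The worktop to the left of the crate, in front of the flat control box with knobs, is clear for the lid.
Mind the look-alikes: they are no part of the job. Leave any brown or orange look-alike of the part that bears lid_3_knob alone.

How it is judged:
By the outcome, as a careful person would: the job done as asked, in the order asked, and still so for the second after the job is handed in, with the robot touching nothing.
It also fails if it takes over 56 s, if anything falls off the work surface, if the arm or the gripper's body presses on something with over 40 N, if the wrist force passes 120 N, or if a joint passes its speed limit or range.

## Working session

There is one attempt and no reset: what is moved stays moved. The work goes in short steps, Python scripts to look and compute and a tool call to move; the robot and the scene stay as the last step left them, time stands still between calls to the robot, and variables do not carry over. Pictures are saved under pics/ and viewed, about 8 in all and at most 12, crops included, and the job is handed in when it is done.

Besides the shell and the picture viewer there is one more tool, called after ">>>" as name([rows], argument=value, ...), one row to a line, values as JSON. step_arm: Moves the arm, as the interface text tells. Its arguments: {"type":"object","properties":{"steps":{"type":"array"},"claw":{"type":"number"}},"required":["steps"]}

```bash
mkdir -p pics; cat > h.py <<'E'
import numpy as np, cv2
from plant import state, grab_frame, camera_params, job_done, boxes_of
from scipy.spatial.transform import Rotation as R
def T(cam,s=None):
    p=camera_params(cam)
    if 'extrinsics' in p: return np.array(p['mtx']),np.array(p['extrinsics'])
    M=np.eye(4);q=s['tool_rot'];M[:3,:3]=R.from_quat([q[1],q[2],q[3],q[0]]).as_matrix();M[:3,3]=s['tool_pos']
    return np.array(p['mtx']),M@np.array(p['T_tool_cam'])
def cloud(cam,d,s=None):
    K,E=T(cam,s);v,u=np.indices(d.shape)
    P=np.stack([(u-K[0,2])/K[0,0]*d,(v-K[1,2])/K[1,1]*d,d],-1)
    W=P@E[:3,:3].T+E[:3,3];W[d<=0]=np.nan;return W
def save(n,im): cv2.imwrite('pics/'+n,im[:,:,::-1])
E
python3 - <<'E'
from h import *
s=state();print(s)
ims=[]
for c in ['scene','side']:
    im,d=grab_frame(c);save(c+'.png',im);W=cloud(c,d,s);np.save(c+'.npy',W)
    for l in ['lid_1_knob','vial_centre']:
        for b in boxes_of(c,l):
            x,y,w,h=[int(round(t)) for t in b['box']];q=W[y:y+h,x:x+w].reshape(-1,3);q=q[~np.isnan(q[:,0])]
            print(c,l,b['p'].__round__(2),[x,y,w,h],np.round(np.median(q,0),3),'zmax',np.round(np.percentile(q[:,2],[50,90,99]),3))
E
```

```text
{'time': 0.0, 'joint_pos': array([-1.41699383e+00,  5.33696247e-02,  1.61429478e+00, -7.30697126e-06,
        1.47599041e+00, -1.19014765e-01]), 'joint_vel': array([ 8.05157913e-04,  9.70671136e-05, -2.11121443e-03,  5.97889340e-04,
       -8.77333330e-04,  1.17762709e-03]), 'joint_efforts': array([-9.01388885e-04, -3.93688095e+01, -3.70180035e+01, -2.25713234e-04,
        7.05724378e-03,  1.37124283e-05]), 'tool_pos': array([ 0.1682972 , -0.60126958,  0.23005463]), 'tool_rot': array([-1.03086427e-03,  9.90710186e-01,  1.35986265e-01, -2.15697930e-05]), 'contact_force': array([-0.41478829, -0.02188371,  0.31601547]), 'ft_torque': array([0.01756113, 0.00845579, 0.00133825]), 'gripper_width': 0.996929295047282}
scene lid_1_knob 0.77 [257, 177, 29, 36] [ 0.554 -0.109  0.063] zmax [0.063 0.079 0.099]
scene vial_centre 0.45 [329, 175, 8, 15] [ 0.561 -0.306  0.028] zmax [0.028 0.049 0.055]
scene vial_centre 0.4 [257, 175, 29, 40] [ 0.555 -0.11   0.059] zmax [0.059 0.079 0.099]
side lid_1_knob 0.65 [314, 195, 30, 34] [ 0.56  -0.125  0.064] zmax [0.064 0.079 0.099]
side vial_centre 0.77 [332, 260, 19, 41] [ 0.557 -0.323  0.025] zmax [0.025 0.059 0.06 ]
```

View pics/scene.png

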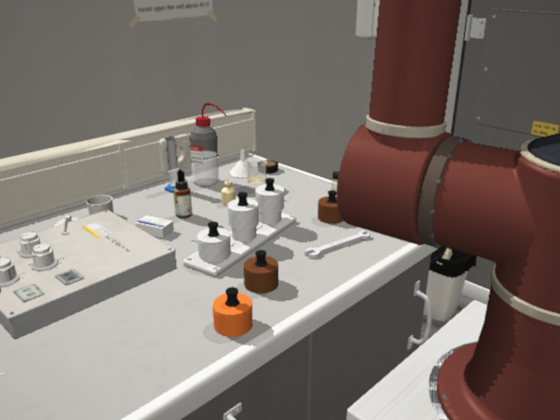

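View pics/side.png

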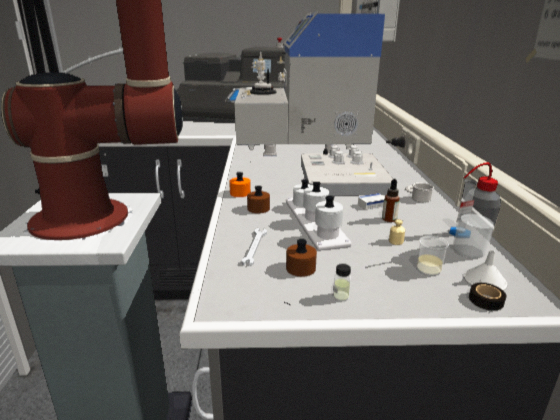

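The scene view shows three grey lids at about (213,243), (243,217) and (269,200). Brown and orange look-alike lids are at (261,271), (233,312) and (332,207). The vial is behind the arm in this view. In the side view it is at (342,281), and other bottles are at (397,233), (390,205) and (430,255). Next I'll measure the lids and check a close crop.

```bash
python3 - <<'E'
from h import *
a=cv2.imread('pics/scene.png')[165:275,180:300];b=cv2.imread('pics/side.png')[165:310,270:420]
a=cv2.resize(a,(436,400),interpolation=cv2.INTER_CUBIC);b=cv2.resize(b,(360,348),interpolation=cv2.INTER_CUBIC)
o=np.zeros((400,800,3),np.uint8);o[:,:436]=a;o[:348,440:]=b;cv2.imwrite('pics/crop.png',o)
for c,pts in [('scene',[(213,228),(243,200),(269,184)]),('side',[(305,187),(316,188),(329,203),(342,270)])]:
    W=np.load(c+'.npy')
    for u,v in pts:
        q=W[v-14:v+32,u-16:u+17].reshape(-1,3);q=q[~np.isnan(q[:,0])]
        h=W[v-3:v+4,u-3:u+4].reshape(-1,3);m=np.nanmin(np.linalg.norm(h,axis=1)); h=h[np.linalg.norm(h-np.nanmedian(h,0),axis=1)<.03]
        print(c,(u,v),np.round(np.nanmedian(h,0),3),'zmax in px',np.round(np.nanmax(h[:,2]),3))
# heights map 2cm clusters above .07
for c in ['scene','side']:
    W=np.load(c+'.npy').reshape(-1,3);W=W[~np.isnan(W[:,0])]
    k=W[(W[:,2]>.066)&(W[:,2]<.11)&(W[:,0]>.4)&(W[:,0]<.75)&(abs(W[:,1])<.3)]
    g=np.zeros((180,300),np.uint8);i=((k[:,0]-.4)/.002).astype(int).clip(0,179);j=((k[:,1]+.3)/.002).astype(int).clip(0,299);g[i,j]=1
    g=cv2.dilate(g,np.ones((3,3)));n,l=cv2.connectedComponents(g);L=l[i,j]
    for t in range(1,n):
        q=k[L==t]
        if len(q)>8: print(c,len(q),np.round(q.min(0),3),np.round(q.max(0),3),np.round(q.mean(0),3))
E
```

```text
scene (213, 228) [0.522 0.057 0.067] zmax in px 0.074
scene (243, 200) [ 0.539 -0.026  0.087] zmax in px 0.095
scene (269, 184) [ 0.557 -0.11   0.089] zmax in px 0.098
side (305, 187) [0.526 0.045 0.057] zmax in px 0.064
side (316, 188) [ 0.544 -0.037  0.086] zmax in px 0.093
side (329, 203) [ 0.561 -0.12   0.085] zmax in px 0.094
side (342, 270) [ 0.554 -0.325  0.058] zmax in px 0.06
scene 538 [ 0.516 -0.056  0.066] [ 0.572 -0.001  0.1  ] [ 0.538 -0.024  0.079]
scene 72 [0.517 0.044 0.067] [0.535 0.061 0.075] [0.525 0.054 0.072]
scene 456 [ 0.531 -0.142  0.066] [ 0.589 -0.085  0.101] [ 0.555 -0.107  0.079]
scene 150 [0.634 0.277 0.066] [0.66  0.3   0.075] [0.645 0.29  0.071]
scene 150 [0.689 0.275 0.066] [0.716 0.3   0.075] [0.701 0.288 0.071]
scene 161 [ 0.706 -0.03   0.066] [ 0.729 -0.006  0.101] [ 0.715 -0.017  0.081]
side 326 [ 0.518 -0.061  0.066] [ 0.572 -0.009  0.1  ] [ 0.544 -0.042  0.079]
side 33 [0.519 0.044 0.066] [0.536 0.057 0.074] [0.528 0.048 0.071]
side 418 [ 0.535 -0.144  0.066] [ 0.59  -0.088  0.1  ] [ 0.561 -0.124  0.078]
side 38 [0.637 0.273 0.066] [0.663 0.295 0.074] [0.649 0.284 0.07 ]
side 38 [0.692 0.27  0.066] [0.719 0.295 0.076] [0.704 0.281 0.071]
side 131 [ 0.707 -0.034  0.066] [ 0.732 -0.011  0.102] [ 0.719 -0.026  0.081]
```

View pics/crop.png

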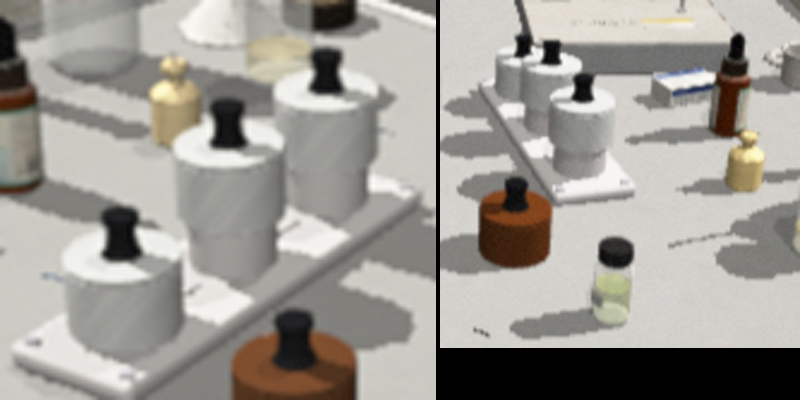

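Two cameras agree that the left lid, near (0.526, 0.052), is fully down: its knob top is at about 73 mm against about 99 mm for the others. I choose that lid. The vial is near (0.556, -0.325). Next I'll plan the approach and find clear ground for the lid.

```bash
cat >> h.py <<'E'
def plan(tgt,yaw=None,step=45,nmax=24):
    """rows to bring TCP to tgt (m), tool-y axis angle to yaw deg (mod 180)"""
    s=state();q=s['tool_rot'];p=np.array(s['tool_pos'])*1e3;Rm=R.from_quat([q[1],q[2],q[3],q[0]])
    y=Rm.as_matrix()[:,1];cur=np.degrees(np.arctan2(y[1],y[0]));dy=0 if yaw is None else (yaw-cur+90)%180-90
    d=np.array(tgt)*1e3-p;n=int(max(np.ceil(np.linalg.norm(d)/step),np.ceil(abs(dy)/8),1))
    rows=[]
    for i in range(n):
        rows.append([*np.round(Rm.inv().apply(d/n),1).tolist(),round(-dy/n,1)])
        Rm=R.from_euler('z',dy/n,degrees=True)*Rm
    print('pos',p.round(1),'yaw',round(cur,1),'tilt z',Rm.as_matrix()[:,2].round(3),'F',np.round(s['contact_force'],1),'g',round(s['gripper_width'],3),'t',round(s['time'],2))
    for i in range(0,n,8): print(rows[i:i+8])
E
python3 - <<'E'
from h import *
W=np.concatenate([np.load(c+'.npy').reshape(-1,3) for c in ['scene','side']]);W=W[~np.isnan(W[:,0])]
W=W[(W[:,0]>.3)&(W[:,0]<.75)&(W[:,1]>.05)&(W[:,1]<.45)&(W[:,2]<.2)]
for x in np.arange(.3,.75,.03):
    print(round(x,2),[int(1e3*np.max(k)) if len(k:=W[(abs(W[:,0]-x-.015)<.015)&(abs(W[:,1]-y-.015)<.015),2])else -99 for y in np.arange(.05,.45,.03)])
plan([.52,.03,.23],11)
E
```

```text
0.3 [3, 3, 3, 3, 4, 4, 4, 4, 4, 4, 3, 2, 4, 3]
0.33 [3, 3, 59, 60, 39, 2, 3, 3, 3, 4, 2, 2, 3, 2]
0.36 [39, 3, 59, 61, 40, 2, 2, 2, 3, 3, 3, 3, 2, 2]
0.39 [61, 2, 37, 38, 2, 2, 3, 2, 3, 3, 3, 3, 2, 2]
0.42 [61, 2, 2, 2, 3, 3, 3, 2, 3, 2, 2, 3, 3, 2]
0.45 [3, 2, 3, 2, 2, 3, 2, 2, 2, 2, 3, 3, 3, 2]
0.48 [53, 15, 2, 2, 2, 3, 2, 2, 2, 3, 2, 3, 3, 2]
0.51 [75, 51, 2, 3, 3, 2, 3, 3, 3, 2, 2, 2, 2, 1]
0.54 [54, 14, 43, 43, 43, 43, 43, 45, 44, 45, 44, 43, 1, 1]
0.57 [2, 2, 44, 43, 45, 43, 43, 46, 45, 46, 45, 42, -99, -99]
0.6 [2, 2, 43, 43, 44, 43, 43, 44, 44, 45, 64, 41, -99, -99]
0.63 [2, 2, 42, 43, 44, 43, 43, 74, 75, 74, 75, -99, -99, -99]
0.66 [25, 2, 43, 43, 44, 43, 43, 73, 73, 71, 65, -99, -99, -99]
0.69 [24, 24, 43, 44, 44, 43, 43, 74, 75, 75, 74, -99, -99, -99]
0.72 [24, 23, 43, 43, 44, 66, 43, 44, 43, 66, 42, -99, -99, -99]
0.75 [-99, -99, -99, -99, -99, -99, -99, -99, -99, -99, -99, -99, -99, -99]
pos [ 168.4 -601.7  230.9] yaw -74.4 tilt z [-0.001 -0.    -1.   ] F [-0.5  0.5 -0.5] g 1.0 t 0.3
[[29.9, -30.2, 0.1, np.float64(-5.0)], [32.5, -27.5, 0.1, np.float64(-5.0)], [34.7, -24.5, 0.1, np.float64(-5.0)], [36.8, -21.4, 0.1, np.float64(-5.0)], [38.5, -18.1, 0.1, np.float64(-5.0)], [39.9, -14.7, 0.1, np.float64(-5.0)], [41.1, -11.1, 0.1, np.float64(-5.0)], [41.9, -7.5, 0.1, np.float64(-5.0)]]
[[42.4, -3.8, 0.1, np.float64(-5.0)], [42.5, -0.1, 0.1, np.float64(-5.0)], [42.4, 3.7, 0.1, np.float64(-5.0)], [41.9, 7.4, 0.0, np.float64(-5.0)], [41.1, 11.0, 0.0, np.float64(-5.0)], [40.0, 14.6, 0.0, np.float64(-5.0)], [38.5, 18.0, 0.0, np.float64(-5.0)], [36.8, 21.3, 0.0, np.float64(-5.0)]]
[[34.8, 24.4, 0.0, np.float64(-5.0)]]
```

>>> step_arm([
  [30,-30,0,-5],
  [32.5,-27.5,0,-5],
  [35,-24.5,0,-5],
  [37,-21.5,0,-5],
  [38.5,-18,0,-5],
  [40,-14.5,0,-5],
  [41,-11,0,-5],
  [42,-7.5,0,-5],
], claw=100)

```text
time: 1.1
tool_pos: [0.3347, -0.2963, 0.2298]
tool_rot: [0.0, 0.88, 0.475, 0.0]
contact_force: [1.9, 0.0, -0.2]
gripper_width: 0.999
```

>>> step_arm([
  [42.5,-4,0,-5],
  [42.5,0,0,-5],
  [42.5,4,0,-5],
  [42,7.5,0,-5],
  [41,11,0,-5],
  [40,14.5,0,-5],
  [38.5,18,0,-5],
  [37,21,0,-5],
])

```text
time: 1.9
tool_pos: [0.4966, 0.0194, 0.232]
tool_rot: [0.004, 0.654, 0.757, 0.001]
contact_force: [0.9, -0.7, 0.0]
gripper_width: 1.001
```

```bash
cat > look.py <<'E'
import sys
from h import *
s=state();im,d=grab_frame('wrist');save(sys.argv[1],im);W=cloud('wrist',d,s);np.save('w.npy',W)
for l in ['lid_1_knob','vial_centre']:
    for b in boxes_of('wrist',l):
        x,y,w,h=[int(round(t)) for t in b['box']];q=W[max(y,0):y+h,max(x,0):x+w].reshape(-1,3);q=q[~np.isnan(q[:,0])]
        if not len(q): continue
        zt=np.percentile(q[:,2],98);t=q[q[:,2]>zt-.006]
        print(l,round(b['p'],2),[x,y,w,h],'top',np.round((t.min(0)+t.max(0))/2,4),'mean',t.mean(0).round(4),'ext',(t.max(0)-t.min(0)).round(3))
E
python3 look.py w1.png; python3 -c "
from h import *
plan([.52,.03,.23],11)"
```

```text
lid_1_knob 0.74 [291, 280, 51, 54] top [ 0.562  -0.1135  0.0971] mean [ 0.5617 -0.1127  0.0986] ext [0.017 0.016 0.007]
pos [496.4  19.6 231.6] yaw 8.4 tilt z [ 0.007 -0.003 -1.   ] F [-0.4 -0.6  0.6] g 0.999 t 2.05
[[6.9, 24.9, 1.7, np.float64(-2.6)]]
```

View pics/w1.png

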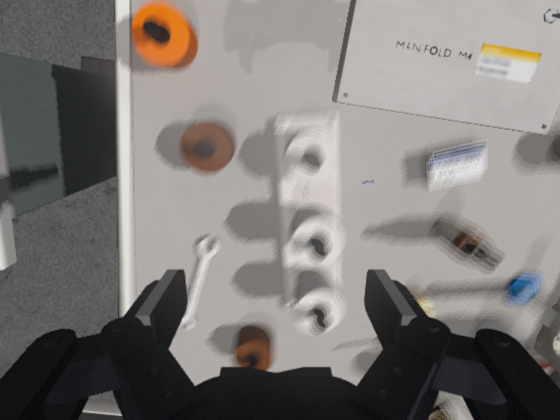

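The wrist view is slightly motion-blurred. The knobs are at (313,157) for the low lid, (320,245) and (319,315). The look-alikes lie to the left. I'll settle the arm and measure again.

>>> step_arm([
  [7,25,1,-2.6],
  [0,0,0,0],
  [0,0,0,0],
])

```text
time: 2.35
tool_pos: [0.5196, 0.0284, 0.2303]
tool_rot: [0.004, 0.637, 0.771, -0.0]
contact_force: [0.7, 0.1, -0.3]
gripper_width: 0.999
```

```bash
python3 look.py w2.png; cat > knob.py <<'E'
from h import *
W=np.load('w.npy').reshape(-1,3);W=W[~np.isnan(W[:,0])]
for c,z in [((.526,.052),.062),((.543,-.032),.088),((.559,-.116),.088)]:
    n=W[np.linalg.norm(W[:,:2]-c,axis=1)<.042]
    for a,b in [(z+.007,z+.016),(z-.014,z-.006)]:
        k=n[(n[:,2]>a)&(n[:,2]<b)]
        if len(k)>5: print(c,len(k),'mid',((k.min(0)+k.max(0))/2).round(4),'mean',k.mean(0).round(4),'ext',(k.max(0)-k.min(0)).round(3))
E
python3 knob.py; python3 -c "
from h import *
plan([.526,.052,.12],11,nmax=4)"
```

```text
lid_1_knob 0.68 [264, 284, 50, 59] top [ 0.5624 -0.1138  0.0971] mean [ 0.562  -0.1129  0.0987] ext [0.018 0.018 0.007]
(0.526, 0.052) 252 mid [0.5284 0.0518 0.0731] mean [0.5283 0.052  0.0736] ext [0.017 0.017 0.005]
(0.526, 0.052) 1893 mid [0.5286 0.0518 0.0523] mean [0.5281 0.053  0.0526] ext [0.055 0.055 0.007]
(0.543, -0.032) 243 mid [ 0.5459 -0.0303  0.0981] mean [ 0.5457 -0.0301  0.0988] ext [0.017 0.017 0.005]
(0.543, -0.032) 1686 mid [ 0.5458 -0.0307  0.078 ] mean [ 0.5451 -0.0282  0.0781] ext [0.055 0.055 0.008]
(0.559, -0.116) 202 mid [ 0.5624 -0.1138  0.0981] mean [ 0.562  -0.1131  0.0988] ext [0.018 0.018 0.005]
(0.559, -0.116) 1310 mid [ 0.5625 -0.1143  0.0779] mean [ 0.5616 -0.1099  0.078 ] ext [0.055 0.056 0.008]
pos [519.5  28.5 230.5] yaw 10.8 tilt z [ 0.006 -0.005 -1.   ] F [-0.3  0.2  1.4] g 1.0 t 2.5
[[7.5, 3.4, 36.8, np.float64(-0.1)], [7.5, 3.4, 36.8, np.float64(-0.1)], [7.5, 3.4, 36.8, np.float64(-0.1)]]
```

>>> step_arm([
  [7.5,4,37,0],
  [7.5,4,37,0],
  [7.5,4,37,0],
  [0,0,0,0],
  [0,0,0,0],
], claw=60)

```text
time: 3.0
tool_pos: [0.5289, 0.049, 0.1213]
tool_rot: [0.008, 0.64, 0.768, 0.002]
contact_force: [0.2, 0.2, 1.3]
gripper_width: 0.6
```

```bash
python3 -c "
from h import *
plan([.5284,.0518,.056],11.5,step=25)"
```

```text
pos [528.9  49.  121.3] yaw 10.4 tilt z [ 0.015 -0.006 -1.   ] F [0.2 0.2 1.3] g 0.6 t 3.0
[[1.1, -0.3, 21.8, np.float64(-0.4)], [1.1, -0.3, 21.8, np.float64(-0.4)], [1.1, -0.3, 21.8, np.float64(-0.4)]]
```

>>> step_arm([
  [2,-0.5,22,-0.5],
  [1,0,22,-0.5],
  [0.5,0,20,0],
  [0,0,0,0],
  [0,0,0,0],
])

```text
time: 3.5
tool_pos: [0.5366, 0.0488, 0.0695]
tool_rot: [0.016, 0.634, 0.773, 0.008]
contact_force: [0.1, 0.8, 0.2]
gripper_width: 0.597
```

```bash
python3 -c "
from h import *
plan([.5284,.0518,.056],11.5,step=25)"
```

```text
pos [536.6  48.8  69.5] yaw 11.3 tilt z [ 0.034 -0.008 -0.999] F [0.1 0.8 0.2] g 0.597 t 3.5
[[4.8, -7.9, 13.1, np.float64(-0.2)]]
```

>>> step_arm([
  [0,0,0,0],
  [0,0,0,0],
  [0,0,0,0],
  [0,0,0,0],
])

```text
time: 3.9
tool_pos: [0.5404, 0.0481, 0.0761]
tool_rot: [0.02, 0.634, 0.773, 0.01]
contact_force: [0.6, 0.6, -0.6]
gripper_width: 0.598
```

```bash
python3 -c "
from h import *
plan([.5284,.0518,.056],11.5,step=25);print(state()['joint_pos'],state()['joint_vel'])"
```

```text
pos [540.4  48.1  76.1] yaw 11.3 tilt z [ 0.044 -0.009 -0.999] F [ 0.6  0.6 -0.6] g 0.598 t 3.9
[[6.3, -11.9, 19.5, np.float64(-0.2)]]
[-0.04481233 -0.02132625  1.96059827 -0.0075851   1.1581364  -0.23808559] [-0.00240011 -0.00829649 -0.0065372   0.00110863  0.00267959 -0.00095629]
```

>>> step_arm([
  [0,0,-20,0],
  [0,0,-20,0],
])

```text
time: 4.1
tool_pos: [0.5364, 0.0485, 0.1141]
tool_rot: [0.017, 0.634, 0.773, 0.008]
contact_force: [0.6, -1.0, -0.5]
gripper_width: 0.602
```

```bash
python3 -c "
from h import *
plan([.5284,.0518,.056],11.5,step=25);print(state()['joint_pos'],state()['joint_vel'])"
```

```text
pos [536.4  48.5 114.1] yaw 11.3 tilt z [ 0.037 -0.009 -0.999] F [ 0.6 -1.  -0.5] g 0.602 t 4.1
[[1.9, -3.1, 19.2, np.float64(-0.1)], [1.9, -3.1, 19.2, np.float64(-0.1)], [1.9, -3.1, 19.2, np.float64(-0.1)]]
[-0.04430937 -0.07540577  1.94289081 -0.00743112  1.23645487 -0.23820102] [ 2.89971281e-03 -2.57478619e-01 -8.91237238e-02 -2.49635772e-04
  3.91695694e-01  1.00555222e-03]
```

>>> step_arm([
  [0,0,0,0],
])

```text
time: 4.2
tool_pos: [0.5383, 0.0485, 0.1171]
tool_rot: [0.019, 0.634, 0.773, 0.01]
contact_force: [0.7, -0.6, 0.9]
gripper_width: 0.599
```

```bash
cat > j.py <<'E'
from plant import state
s=state();print(s['time'],s['tool_pos'].round(4),s['joint_pos'].round(4),s['joint_vel'].round(4),s['joint_efforts'].round(2))
E
python3 j.py
```

```text
4.2 [0.5383 0.0485 0.1171] [-0.0442 -0.0779  1.9398 -0.0074  1.2365 -0.2382] [-0.0011  0.0228  0.0315 -0.0009 -0.0106 -0.0005] [ 1.100e-01 -3.059e+01 -3.331e+01 -2.000e-02  1.300e-01 -0.000e+00]
```

>>> step_arm([
  [0,0,0,0],
])

```text
time: 4.3
tool_pos: [0.5382, 0.0486, 0.1169]
tool_rot: [0.019, 0.634, 0.773, 0.01]
contact_force: [-0.2, -0.4, -0.4]
gripper_width: 0.602
```

```bash
python3 j.py
```

```text
4.3 [0.5382 0.0486 0.1169] [-0.0441 -0.0779  1.9404 -0.0074  1.2359 -0.2382] [ 0.0019 -0.0108 -0.017  -0.0007 -0.0005  0.0003] [-1.000e-02 -3.217e+01 -3.569e+01 -2.000e-02 -1.600e-01  0.000e+00]
```

>>> step_arm([
  [0,0,0,0],
])

```text
time: 4.4
tool_pos: [0.538, 0.0486, 0.1163]
tool_rot: [0.019, 0.634, 0.773, 0.01]
contact_force: [-0.6, 0.3, 0.4]
gripper_width: 0.598
```

```bash
python3 j.py
```

```text
4.4 [0.538  0.0486 0.1163] [-0.0441 -0.0774  1.9409 -0.0074  1.2353 -0.2382] [-0.      0.0081  0.0135 -0.0013 -0.0032  0.0005] [ 2.000e-02 -3.148e+01 -3.477e+01 -2.000e-02 -1.300e-01 -0.000e+00]
```

>>> step_arm([
  [0,0,-30,0],
  [0,0,-30,0],
  [0,0,-30,0],
  [0,0,-30,0],
])

```text
time: 4.8
tool_pos: [0.5272, 0.0498, 0.2273]
tool_rot: [0.01, 0.634, 0.773, 0.003]
contact_force: [0.5, 0.0, -0.2]
gripper_width: 0.596
```

```bash
cat > g.py <<'E'
from h import *
s=state();grab_frame('wrist');grab_frame('wrist')
t=state();z=R.from_quat(np.roll(t['tool_rot'],-1)).as_matrix()[:,2]
print(s['tool_pos'].round(4),'->',t['tool_pos'].round(4),'z',z.round(4),'vel',t['joint_vel'].round(3),'t',round(t['time'],2))
E
python3 g.py;python3 -c "
from h import *
plan([.5284,.0518,.13],11.5,step=40)"
```

```text
[0.5272 0.0498 0.2273] -> [0.5301 0.0498 0.232 ] z [ 0.0304 -0.0083 -0.9995] vel [-0.     0.029  0.058 -0.001 -0.033  0.002] t 4.9
pos [530.1  49.8 232. ] yaw 11.3 tilt z [ 0.03  -0.008 -1.   ] F [-0.2 -0.2 -0.1] g 0.601 t 4.9
[[1.3, -1.4, 34.0, np.float64(-0.1)], [1.3, -1.4, 34.0, np.float64(-0.1)], [1.3, -1.4, 34.0, np.float64(-0.1)]]
```

>>> step_arm([
  [0,0,-40,0],
  [0,0,-40,0],
  [0,0,-40,0],
  [0,0,-40,0],
])

```text
time: 5.3
tool_pos: [0.5218, 0.0511, 0.3805]
tool_rot: [0.004, 0.634, 0.773, -0.001]
contact_force: [1.0, -0.4, 0.7]
gripper_width: 0.6
```

```bash
python3 g.py
```

```text
[0.5218 0.0511 0.3805] -> [0.524  0.0511 0.3867] z [ 0.0168 -0.0078 -0.9998] vel [-0.     0.02   0.091 -0.002 -0.034  0.   ] t 5.4
```

>>> step_arm([
  [0,0,50,0],
])

```text
time: 5.5
tool_pos: [0.5284, 0.0506, 0.3437]
tool_rot: [0.015, 0.634, 0.773, 0.007]
contact_force: [0.4, 0.8, -0.9]
gripper_width: 0.601
```

```bash
python3 g.py
```

```text
[0.5284 0.0506 0.3437] -> [0.5212 0.0508 0.3265] z [ 5.0e-04 -7.1e-03 -1.0e+00] vel [ 0.001 -0.006 -0.085  0.001  0.057 -0.003] t 5.6
```

>>> step_arm([
  [0,0,50,0],
])

```text
time: 5.7
tool_pos: [0.5241, 0.0504, 0.291]
tool_rot: [0.006, 0.634, 0.773, -0.0]
contact_force: [0.9, -0.2, 0.6]
gripper_width: 0.6
```

```bash
python3 g.py
```

```text
[0.5241 0.0504 0.291 ] -> [0.5176 0.0506 0.2777] z [-0.0163 -0.0064 -0.9998] vel [ 0.    -0.024 -0.113  0.     0.037  0.   ] t 5.8
```

>>> step_arm([
  [0,5,40,0],
  [0,5,40,0],
  [0,0,0,0],
])

```text
time: 6.1
tool_pos: [0.5285, 0.052, 0.2003]
tool_rot: [-0.003, 0.634, 0.773, -0.007]
contact_force: [-0.4, -0.1, -1.2]
gripper_width: 0.6
```

```bash
python3 g.py;python3 -c "
from h import *
plan([.5284,.0518,.10],11.5,step=40)"
```

```text
[0.5285 0.052  0.2003] -> [0.5314 0.0519 0.2063] z [-0.0036 -0.007  -1.    ] vel [-0.001 -0.029 -0.038 -0.001 -0.009  0.   ] t 6.2
pos [531.4  51.9 206.3] yaw 11.2 tilt z [-0.004 -0.007 -1.   ] F [-0.1 -0.2  1.9] g 0.603 t 6.2
[[0.4, -0.8, 35.4, np.float64(-0.1)], [0.4, -0.8, 35.4, np.float64(-0.1)], [0.4, -0.8, 35.4, np.float64(-0.1)]]
```

>>> step_arm([
  [0,0,40,0],
  [0,0,40,0],
])

```text
time: 6.4
tool_pos: [0.5414, 0.051, 0.1406]
tool_rot: [0.011, 0.634, 0.773, 0.004]
contact_force: [0.1, 0.4, -0.5]
gripper_width: 0.597
```

```bash
python3 g.py;python3 -c "
from h import *
plan([.5284,.0518,.075],11.5,step=40)"
```

```text
[0.5414 0.051  0.1406] -> [0.5374 0.051  0.1355] z [ 0.0104 -0.0076 -0.9999] vel [ 0.001 -0.038 -0.048  0.001  0.048 -0.001] t 6.5
pos [537.4  51.  135.5] yaw 11.2 tilt z [ 0.01  -0.008 -1.   ] F [-0.5  0.  -1.8] g 0.605 t 6.5
[[1.5, -4.6, 30.2, np.float64(-0.1)], [1.5, -4.6, 30.2, np.float64(-0.1)]]
```

Now single rows with a settling pause after each.

>>> step_arm([
  [1,-5,35,0],
])

```text
time: 6.6
tool_pos: [0.5391, 0.0506, 0.1091]
tool_rot: [0.012, 0.634, 0.773, 0.005]
contact_force: [0.3, 0.5, 0.9]
gripper_width: 0.594
```

```bash
python3 g.py;python3 -c "
from h import *
plan([.5284,.0518,.056],11.5,step=60)"
```

```text
[0.5391 0.0506 0.1091] -> [0.5314 0.0508 0.1001] z [ 0.0065 -0.0074 -1.    ] vel [ 0.001 -0.022 -0.035 -0.     0.024 -0.002] t 6.7
pos [531.4  50.8 100.1] yaw 11.2 tilt z [ 0.007 -0.007 -1.   ] F [-1.1 -0.3 -0.7] g 0.596 t 6.7
[[1.9, -3.0, 44.1, np.float64(-0.3)]]
```

>>> step_arm([
  [1.5,-3,28,0],
])

```text
time: 6.8
tool_pos: [0.5337, 0.0513, 0.0791]
tool_rot: [0.009, 0.634, 0.773, 0.003]
contact_force: [0.7, -0.0, 0.7]
gripper_width: 0.602
```

```bash
python3 g.py;python3 -c "
from h import *
plan([.5284,.0518,.056],11.5,step=60)"
```

```text
[0.5337 0.0513 0.0791] -> [0.5277 0.0516 0.0724] z [ 0.0038 -0.0073 -1.    ] vel [-0.    -0.019 -0.025 -0.001  0.018 -0.001] t 6.9
pos [527.7  51.6  72.4] yaw 11.2 tilt z [ 0.004 -0.007 -1.   ] F [-0.7 -0.3  0.2] g 0.6 t 6.9
[[0.2, 0.7, 16.4, np.float64(-0.3)]]
```

>>> step_arm([
  [0,1,16,0],
])

```text
time: 7.0
tool_pos: [0.5322, 0.0516, 0.0608]
tool_rot: [0.007, 0.634, 0.773, 0.001]
contact_force: [1.3, -1.1, 1.4]
gripper_width: 0.598
```

```bash
python3 g.py
```

```text
[0.5322 0.0516 0.0608] -> [0.5288 0.0517 0.0565] z [ 0.0032 -0.0073 -1.    ] vel [ 0.    -0.01  -0.001  0.001  0.014  0.   ] t 7.1
```

>>> step_arm([
  [0,0,0,0],
  [0,0,0,0],
  [0,0,0,0],
  [0,0,0,0],
  [0,0,0,0],
], claw=0)

```text
time: 7.6
tool_pos: [0.5307, 0.0516, 0.0598]
tool_rot: [0.005, 0.634, 0.773, -0.001]
contact_force: [-0.3, -0.5, -1.3]
gripper_width: 0.192
```

```bash
python3 g.py
```

```text
[0.5307 0.0516 0.0598] -> [0.5308 0.0515 0.0598] z [ 0.0064 -0.0076 -1.    ] vel [-0.001 -0.001 -0.     0.001 -0.002 -0.001] t 7.7
```

>>> step_arm([
  [0,0,-12,0],
])

```text
time: 7.8
tool_pos: [0.5291, 0.0517, 0.0703]
tool_rot: [0.003, 0.634, 0.773, -0.002]
contact_force: [0.6, -0.1, -0.8]
gripper_width: 0.195
```

```bash
python3 g.py
```

```text
[0.5291 0.0517 0.0703] -> [0.531  0.0517 0.0734] z [ 0.0068 -0.0076 -0.9999] vel [-0.001  0.008  0.012  0.002 -0.023 -0.003] t 7.9
```

>>> step_arm([
  [0,0,-12,0],
])

```text
time: 8.0
tool_pos: [0.5297, 0.0518, 0.0844]
tool_rot: [0.004, 0.634, 0.773, -0.002]
contact_force: [0.2, 0.1, -0.8]
gripper_width: 0.193
```

```bash
python3 g.py
```

```text
[0.5297 0.0518 0.0844] -> [0.5312 0.0518 0.0873] z [ 0.0073 -0.0077 -0.9999] vel [-0.     0.012  0.013  0.004 -0.027 -0.002] t 8.1
```

>>> step_arm([
  [0,0,-15,0],
])

```text
time: 8.2
tool_pos: [0.5299, 0.0519, 0.101]
tool_rot: [0.004, 0.634, 0.773, -0.001]
contact_force: [-0.4, -0.0, -1.5]
gripper_width: 0.19
```

```bash
python3 g.py; python3 -c "
from h import *
plan([.5284,.0518,.11],11.5,step=60);print(state()['gripper_width'])"
```

```text
[0.5299 0.0519 0.101 ] -> [0.5335 0.0518 0.1052] z [ 0.0139 -0.0079 -0.9999] vel [-0.002  0.017  0.016 -0.001 -0.019  0.001] t 8.3
pos [533.5  51.8 105.2] yaw 11.3 tilt z [ 0.014 -0.008 -1.   ] F [ 0.  -0.6 -1. ] g 0.193 t 8.3
[[0.9, -5.0, -4.9, np.float64(-0.2)]]
0.19331341254326245
```

>>> step_arm([
  [0,-4,-40,0],
])

```text
time: 8.4
tool_pos: [0.5255, 0.0515, 0.1397]
tool_rot: [0.004, 0.634, 0.773, -0.002]
contact_force: [0.5, -0.2, -0.1]
gripper_width: 0.196
```

```bash
python3 g.py; python3 - <<'E'
from h import *
a,_=grab_frame('side');b,_=grab_frame('scene')
o=np.zeros((400,800,3),np.uint8);o[:,:400]=cv2.resize(a[110:250,240:380],(400,400));o[:,400:]=cv2.resize(b[120:280,160:320],(400,400));save('lift.png',o)
plan([.44,.24,.15],11.5,step=40)
E
```

```text
[0.5255 0.0515 0.1397] -> [0.5329 0.0512 0.151 ] z [ 0.0252 -0.0083 -0.9996] vel [-0.002  0.035  0.036 -0.001 -0.043  0.002] t 8.5
pos [530.3  51.3 146.5] yaw 11.3 tilt z [ 0.018 -0.008 -1.   ] F [-1.   0.1 -0.9] g 0.194 t 8.6
[[33.8, -8.6, -1.1, np.float64(-0.0)], [33.8, -8.6, -1.1, np.float64(-0.0)], [33.8, -8.6, -1.1, np.float64(-0.0)], [33.8, -8.5, -1.1, np.float64(-0.0)], [33.8, -8.5, -1.1, np.float64(-0.0)], [33.8, -8.5, -1.1, np.float64(-0.0)]]
```

View pics/lift.png

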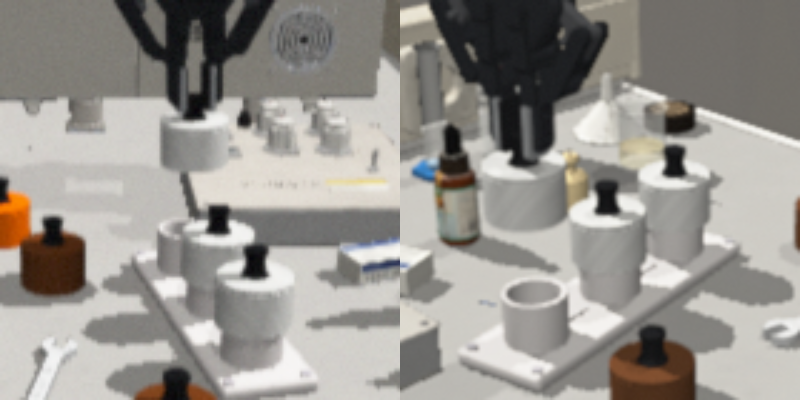

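The lid is held upright. The open tube is at about (535,300) in the right crop, and the other two lids are untouched. I'll check for tall objects near the placing spot.

```bash
python3 - <<'E'
from h import *
W=np.load('side.npy').reshape(-1,3);W=W[~np.isnan(W[:,0])]
k=W[(W[:,0]>.2)&(W[:,0]<.8)&(W[:,1]>.1)&(W[:,2]>.1)&(W[:,1]<1)]
print(len(k),k.min(0),k.max(0))
for y in np.arange(.1,1,.1):
    q=k[(k[:,1]>y)&(k[:,1]<y+.1)]; print(round(y,1),len(q),q.min(0).round(2) if len(q) else '',q.max(0).round(2) if len(q) else '')
E
```

```text
12885 [0.3337843  0.4664334  0.10020688] [0.79669037 0.82113939 0.45223638]
0.1 0  
0.2 0  
0.3 0  
0.4 11347 [0.33 0.47 0.1 ] [0.8  0.5  0.45]
0.5 447 [0.33 0.5  0.15] [0.59 0.6  0.45]
0.6 830 [0.33 0.6  0.18] [0.59 0.7  0.45]
0.7 225 [0.33 0.7  0.18] [0.59 0.8  0.45]
0.8 36 [0.34 0.8  0.18] [0.51 0.82 0.3 ]
0.9 0
```

>>> step_arm([
  [34,-8.5,-1,0],
  [34,-8.5,-1,0],
  [34,-8.5,-1,0],
  [0,0,0,0],
])

```text
time: 9.0
tool_pos: [0.4823, 0.148, 0.142]
tool_rot: [0.007, 0.636, 0.772, 0.0]
contact_force: [0.3, -0.5, -0.4]
gripper_width: 0.193
```

```bash
python3 g.py; python3 -c "
from h import *
plan([.44,.24,.14],11.5,step=40)"
```

```text
[0.4823 0.148  0.142 ] -> [0.4834 0.1458 0.1421] z [ 0.0121 -0.01   -0.9999] vel [-0.03   0.004 -0.017 -0.005  0.001 -0.002] t 9.1
pos [483.4 145.8 142.1] yaw 10.9 tilt z [ 0.012 -0.01  -1.   ] F [ 0.4 -0.3 -0.1] g 0.193 t 9.1
[[33.6, -8.3, 0.2, np.float64(-0.2)], [33.6, -8.2, 0.2, np.float64(-0.2)], [33.6, -8.1, 0.2, np.float64(-0.2)]]
```

>>> step_arm([
  [36,-8.5,0,0],
  [36,-8.5,0,0],
  [20,-7,0,0],
])

```text
time: 9.4
tool_pos: [0.4441, 0.2294, 0.1386]
tool_rot: [0.008, 0.64, 0.768, -0.001]
contact_force: [0.4, 0.9, -1.4]
gripper_width: 0.195
```

```bash
python3 g.py
```

```text
[0.4441 0.2294 0.1386] -> [0.4436 0.2294 0.1383] z [ 0.0106 -0.0125 -0.9999] vel [-0.041 -0.002 -0.007 -0.026 -0.005 -0.029] t 9.5
```

>>> step_arm([
  [0,0,30,0],
])

```text
time: 9.6
tool_pos: [0.448, 0.2296, 0.1123]
tool_rot: [0.011, 0.639, 0.769, 0.003]
contact_force: [1.1, -0.5, -0.4]
gripper_width: 0.195
```

```bash
python3 g.py
```

```text
[0.448  0.2296 0.1123] -> [0.4418 0.2269 0.1042] z [ 0.0033 -0.0157 -0.9999] vel [-0.002 -0.026 -0.03   0.001  0.043  0.005] t 9.7
```

>>> step_arm([
  [0,0,30,0],
])

```text
time: 9.8
tool_pos: [0.446, 0.2266, 0.0781]
tool_rot: [0.009, 0.64, 0.768, -0.001]
contact_force: [0.7, -0.3, 0.0]
gripper_width: 0.193
```

```bash
python3 g.py
```

```text
[0.446  0.2266 0.0781] -> [0.4393 0.2242 0.0705] z [-0.0048 -0.0189 -0.9998] vel [ 0.007 -0.033 -0.036  0.005  0.036  0.002] t 9.9
```

Lid underside should meet the table at TCP z of about 0.046, so 24 mm to go.

>>> step_arm([
  [0,0,15,0],
])

```text
time: 10.0
tool_pos: [0.4418, 0.2239, 0.0578]
tool_rot: [0.006, 0.641, 0.768, -0.007]
contact_force: [1.3, -0.6, 0.8]
gripper_width: 0.191
```

```bash
python3 g.py
```

```text
[0.4418 0.2239 0.0578] -> [0.4382 0.2229 0.054 ] z [-0.0082 -0.0203 -0.9998] vel [ 0.008 -0.019 -0.018  0.002  0.017  0.001] t 10.1
```

>>> step_arm([
  [0,0,7,0],
])

```text
time: 10.2
tool_pos: [0.4396, 0.223, 0.0483]
tool_rot: [0.004, 0.641, 0.768, -0.009]
contact_force: [1.1, -0.4, -0.3]
gripper_width: 0.191
```

```bash
python3 g.py; python3 -c "
from plant import state
print(state()['contact_force'])"
```

```text
[0.4396 0.223  0.0483] -> [0.4379 0.2225 0.0466] z [-0.0091 -0.0206 -0.9997] vel [ 0.005 -0.011 -0.007  0.001  0.01   0.001] t 10.3
[ 0.40933067 -0.06293968 -0.80496987]
```

>>> step_arm([
  [0,0,1.5,0],
])

```text
time: 10.4
tool_pos: [0.4384, 0.2227, 0.0457]
tool_rot: [0.003, 0.641, 0.768, -0.01]
contact_force: [-0.7, -0.3, -1.1]
gripper_width: 0.19
```

```bash
python3 g.py; python3 -c "
from plant import state
print(state()['contact_force'])"
```

```text
[0.4384 0.2227 0.0457] -> [0.4382 0.2226 0.0455] z [-0.0083 -0.0204 -0.9998] vel [ 0.003 -0.003  0.001  0.001  0.002  0.002] t 10.5
[-0.27293237  0.08675715 -0.12057368]
```

>>> step_arm([
  [0,0,0,0],
  [0,0,0,0],
  [0,0,0,0],
  [0,0,0,0],
], claw=60)

```text
time: 10.9
tool_pos: [0.4393, 0.2233, 0.0471]
tool_rot: [0.004, 0.64, 0.768, -0.009]
contact_force: [0.3, 0.2, -0.0]
gripper_width: 0.605
```

>>> step_arm([
  [0,0,-40,0],
  [0,0,-40,0],
  [0,0,-40,0],
  [0,0,-40,0],
])

```text
time: 11.3
tool_pos: [0.4353, 0.2247, 0.2038]
tool_rot: [-0.0, 0.64, 0.768, -0.017]
contact_force: [1.0, 0.1, -0.0]
gripper_width: 0.598
```

```bash
python3 g.py; python3 - <<'E'
from h import *
s=state();a,d=grab_frame('wrist');b,_=grab_frame('side')
W=cloud('wrist',d,s).reshape(-1,3);c=state()
n=W[(np.linalg.norm(W[:,:2]-[.438,.222],axis=1)<.045)]
for lo,hi in [(.055,.065),(.034,.043)]:
    k=n[(n[:,2]>lo)&(n[:,2]<hi)];print(len(k),((k.min(0)+k.max(0))/2).round(4),(k.max(0)-k.min(0)).round(4)) if len(k) else print('none')
o=np.zeros((400,800,3),np.uint8);o[:300,:400]=cv2.resize(a,(400,300));o[:,400:]=cv2.resize(b[110:250,220:360],(400,400));save('placed.png',o)
plan([.555,-.33,.25],None,step=42)
E
```

```text
[0.4353 0.2247 0.2038] -> [0.4393 0.2261 0.2101] z [-0.0093 -0.0207 -0.9997] vel [-0.001  0.043  0.079  0.001 -0.044  0.   ] t 11.4
248 [0.4379 0.2223 0.0588] [0.0171 0.0174 0.0055]
1848 [0.4379 0.2222 0.0385] [0.0554 0.0555 0.009 ]
pos [436.4 225.1 203.9] yaw 10.3 tilt z [-0.019 -0.024 -1.   ] F [-0.3 -0.3  0.1] g 0.601 t 11.5
[[-40.6, 1.1, -2.5, 0.0], [-40.6, 1.1, -2.5, 0.0], [-40.6, 1.1, -2.5, 0.0], [-40.6, 1.1, -2.5, 0.0], [-40.6, 1.1, -2.5, 0.0], [-40.6, 1.1, -2.5, 0.0], [-40.6, 1.1, -2.5, 0.0], [-40.6, 1.1, -2.5, 0.0]]
[[-40.6, 1.1, -2.5, 0.0], [-40.6, 1.1, -2.5, 0.0], [-40.6, 1.1, -2.5, 0.0], [-40.6, 1.1, -2.5, 0.0], [-40.6, 1.1, -2.5, 0.0], [-40.6, 1.1, -2.5, 0.0]]
```

View pics/placed.png

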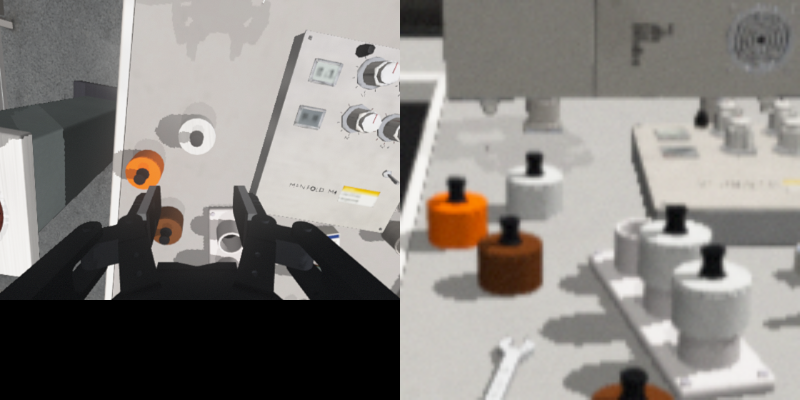

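The lid stands upright and flat on the worktop at (0.438, 0.222), with its flat top at 38 mm. On to the vial.

>>> step_arm([
  [-40,1,-3,0],
  [-40,1,-3,0],
  [-40,1,-3,0],
  [-40,1,-3,0],
  [-40,1,-3,0],
  [-40,1,-3,0],
  [-40,1,-3,0],
])

```text
time: 12.2
tool_pos: [0.4884, -0.0535, 0.2147]
tool_rot: [-0.009, 0.636, 0.771, -0.022]
contact_force: [1.0, -0.0, -0.2]
gripper_width: 0.596
```

```bash
python3 g.py; python3 -c "
from h import *
plan([.555,-.35,.22],11,step=42)"
```

```text
[ 0.4884 -0.0535  0.2147] -> [ 0.4889 -0.0558  0.2149] z [-0.0428 -0.0237 -0.9988] vel [ 0.069 -0.02   0.024  0.049  0.024  0.045] t 12.3
pos [488.9 -55.8 214.9] yaw 10.6 tilt z [-0.043 -0.024 -0.999] F [-0.2 -0.  -0.3] g 0.601 t 12.3
[[-37.7, 1.3, -0.1, np.float64(-0.0)], [-37.7, 1.3, -0.1, np.float64(-0.0)], [-37.7, 1.2, -0.1, np.float64(-0.0)], [-37.7, 1.2, -0.1, np.float64(-0.0)], [-37.7, 1.2, -0.1, np.float64(-0.0)], [-37.7, 1.1, -0.1, np.float64(-0.0)], [-37.7, 1.1, -0.1, np.float64(-0.0)], [-37.7, 1.1, -0.1, np.float64(-0.0)]]
```

>>> step_arm([
  [-38,1,0,0],
  [-38,1,0,0],
  [-38,1,0,0],
  [-38,1,0,0],
  [-38,1,0,0],
  [-38,1,0,0],
  [-38,1,0,0],
])

```text
time: 13.0
tool_pos: [0.5418, -0.3139, 0.201]
tool_rot: [-0.021, 0.635, 0.772, -0.023]
contact_force: [0.7, 0.6, -0.1]
gripper_width: 0.602
```

```bash
python3 g.py; python3 look.py w3.png; cat > vial.py <<'E'
from h import *
W=np.load('w.npy').reshape(-1,3);W=W[~np.isnan(W[:,0])]
n=W[np.linalg.norm(W[:,:2]-[.556,-.325],axis=1)<.045]
for lo,hi in [(.05,.068),(.057,.064)]:
    k=n[(n[:,2]>lo)&(n[:,2]<hi)]
    if len(k): print(len(k),'mid',((k.min(0)+k.max(0))/2).round(4),'mean',k.mean(0).round(4),(k.max(0)-k.min(0)).round(4))
E
python3 vial.py;python3 -c "
from h import *
plan([.556,-.325,.12],11,step=42)"
```

```text
[ 0.5418 -0.3139  0.201 ] -> [ 0.5415 -0.3162  0.2003] z [-0.0633 -0.0089 -0.998 ] vel [ 0.049 -0.049  0.047  0.036  0.037  0.026] t 13.1
vial_centre 0.81 [288, 176, 27, 39] top [ 0.5572 -0.3158  0.0588] mean [ 0.5572 -0.3154  0.0599] ext [0.023 0.022 0.007]
486 mid [ 0.5573 -0.3157  0.0562] mean [ 0.557  -0.3149  0.0594] [0.0229 0.0225 0.0123]
441 mid [ 0.5572 -0.3158  0.0597] mean [ 0.5572 -0.3156  0.06  ] [0.0227 0.0224 0.0053]
pos [ 541.7 -312.5  201.7] yaw 11.1 tilt z [-0.062 -0.008 -0.998] F [ 0.5 -0.1  0.7] g 0.599 t 13.25
[[-7.7, 8.4, 40.4, np.float64(0.1)], [-7.7, 8.4, 40.4, np.float64(0.1)]]
```

View pics/w3.png

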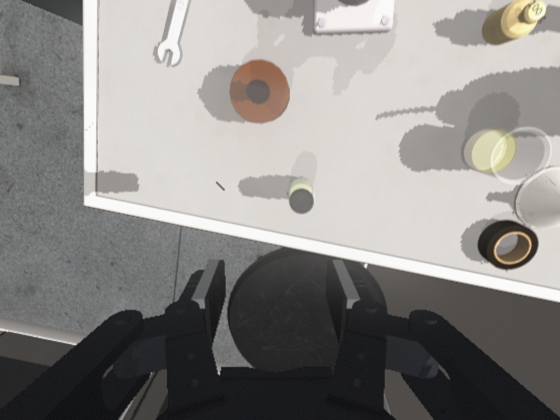

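Wrist view: the vial's black cap is at (301,195) and a brown look-alike lid is at (259,91). The tool has tilted 3.6°, so I'll correct that before the grasp.

>>> step_arm([
  [0,8,-45,0],
])

```text
time: 13.35
tool_pos: [0.5481, -0.3067, 0.2373]
tool_rot: [-0.03, 0.635, 0.772, -0.024]
contact_force: [0.4, -0.3, -1.2]
gripper_width: 0.598
```

```bash
python3 g.py
```

```text
[ 0.5481 -0.3067  0.2373] -> [ 0.555  -0.3099  0.252 ] z [-0.0542 -0.0133 -0.9984] vel [-0.005  0.001  0.041 -0.009 -0.037 -0.005] t 13.45
```

>>> step_arm([
  [0,5,22,0],
  [0,5,22,0],
  [0,0,22,0],
  [0,0,22,0],
  [0,0,0,0],
  [0,0,0,0],
])

```text
time: 14.05
tool_pos: [0.5639, -0.3005, 0.1668]
tool_rot: [-0.011, 0.63, 0.776, -0.021]
contact_force: [-0.1, 0.0, 0.3]
gripper_width: 0.601
```

```bash
python3 g.py
```

```text
[ 0.5639 -0.3005  0.1668] -> [ 0.5639 -0.301   0.1671] z [-0.0435 -0.0191 -0.9989] vel [-0.01   0.    -0.017 -0.004 -0.004 -0.   ] t 14.15
```

>>> step_arm([
  [0,0,-45,0],
])

```text
time: 14.25
tool_pos: [0.5626, -0.2978, 0.2056]
tool_rot: [-0.017, 0.63, 0.776, -0.022]
contact_force: [-0.1, -0.7, -1.2]
gripper_width: 0.6
```

```bash
python3 g.py; python3 -c "
from h import *
plan([.5572,-.3158,.12],11,step=42)"
```

```text
[ 0.5626 -0.2978  0.2056] -> [ 0.5693 -0.3019  0.2209] z [-0.032  -0.0268 -0.9991] vel [-0.004  0.018  0.037 -0.    -0.042  0.   ] t 14.35
pos [ 569.3 -301.9  220.9] yaw 11.8 tilt z [-0.032 -0.026 -0.999] F [ 0.2 -0.9  1.4] g 0.6 t 14.35
[[-3.0, -3.7, 33.9, np.float64(0.3)], [-3.0, -3.7, 33.9, np.float64(0.3)], [-3.1, -3.6, 33.9, np.float64(0.3)]]
```

>>> step_arm([
  [0,-2,22,0],
  [0,-2,22,0],
  [0,0,22,0],
  [0,0,22,0],
  [0,0,0,0],
  [0,0,0,0],
])

```text
time: 14.95
tool_pos: [0.5707, -0.3101, 0.1472]
tool_rot: [0.011, 0.63, 0.776, -0.019]
contact_force: [0.2, 1.3, 0.6]
gripper_width: 0.599
```

```bash
python3 g.py
```

```text
[ 0.5707 -0.3101  0.1472] -> [ 0.5707 -0.31    0.1472] z [-0.0078 -0.043  -0.999 ] vel [-0.001 -0.003 -0.003  0.    -0.002  0.001] t 15.05
```

>>> step_arm([
  [-10,-5,-45,0],
])

```text
time: 15.15
tool_pos: [0.5651, -0.3159, 0.1861]
tool_rot: [0.004, 0.629, 0.777, -0.019]
contact_force: [0.2, -0.0, -0.7]
gripper_width: 0.596
```

```bash
python3 g.py; python3 -c "
from h import *
plan([.5572,-.3158,.12],11,step=42)"
```

```text
[ 0.5651 -0.3159  0.1861] -> [ 0.5716 -0.322   0.2019] z [ 0.0039 -0.0518 -0.9987] vel [ 0.008  0.019  0.037  0.011 -0.038  0.011] t 15.25
pos [ 571.6 -322.   201.9] yaw 11.8 tilt z [ 0.003 -0.052 -0.999] F [ 1.5 -1.   2. ] g 0.601 t 15.25
[[6.6, -6.2, 40.7, np.float64(0.4)], [6.6, -6.2, 40.7, np.float64(0.4)]]
```

>>> step_arm([
  [6,-6,45,0],
])

```text
time: 15.35
tool_pos: [0.5707, -0.3239, 0.1682]
tool_rot: [0.028, 0.63, 0.776, -0.018]
contact_force: [0.2, -1.1, 0.9]
gripper_width: 0.603
```

```bash
python3 g.py; python3 -c "
from h import *
plan([.5572,-.3158,.10],None,step=60)"
```

```text
[ 0.5707 -0.3239  0.1682] -> [ 0.5629 -0.3186  0.1539] z [-4.000e-04 -4.870e-02 -9.988e-01] vel [ 0.004  0.002 -0.023  0.004  0.046 -0.001] t 15.45
pos [ 562.9 -318.6  153.9] yaw 11.8 tilt z [-0.    -0.049 -0.999] F [-0.6  1.1 -1.6] g 0.597 t 15.45
[[6.4, -4.4, 53.7, 0.0]]
```

>>> step_arm([
  [5,-5,45,0],
])

```text
time: 15.55
tool_pos: [0.562, -0.3203, 0.1173]
tool_rot: [0.023, 0.63, 0.776, -0.019]
contact_force: [1.7, -0.9, 1.4]
gripper_width: 0.603
```

```bash
python3 g.py; python3 look.py w4.png; python3 vial.py; python3 -c "
from h import *
plan([.5572,-.3158,.075],None,step=60)"
```

```text
[ 0.562  -0.3203  0.1173] -> [ 0.5533 -0.3143  0.1033] z [-0.0097 -0.042  -0.9991] vel [ 0.003 -0.024 -0.055  0.001  0.036 -0.   ] t 15.65
vial_centre 0.77 [266, 195, 37, 62] top [ 0.5572 -0.3158  0.0586] mean [ 0.557  -0.3148  0.0598] ext [0.022 0.023 0.007]
1021 mid [ 0.557  -0.3157  0.056 ] mean [ 0.5568 -0.3141  0.0591] [0.0227 0.023  0.0119]
892 mid [ 0.557  -0.3158  0.0595] mean [ 0.557  -0.3151  0.0599] [0.0227 0.0229 0.0049]
pos [ 557.9 -317.4  110.7] yaw 11.8 tilt z [ 0.001 -0.05  -0.999] F [ 1.3 -0.9 -0.1] g 0.597 t 15.8
[[3.4, -0.0, 35.6, 0.0]]
```

>>> step_arm([
  [3,1,35,0],
])

```text
time: 15.9
tool_pos: [0.5639, -0.3199, 0.0848]
tool_rot: [0.024, 0.63, 0.776, -0.018]
contact_force: [-0.2, -0.4, 0.4]
gripper_width: 0.599
```

```bash
python3 g.py; python3 g.py; python3 -c "
from h import *
plan([.5572,-.3158,.039],None,step=60)"
```

```text
[ 0.5639 -0.3199  0.0848] -> [ 0.5576 -0.3153  0.0746] z [-0.0015 -0.0478 -0.9989] vel [-0.001 -0.021 -0.012 -0.003  0.036 -0.003] t 16.0
[ 0.5576 -0.3153  0.0746] -> [ 0.5589 -0.3163  0.0772] z [ 0.0019 -0.0504 -0.9987] vel [-0.    -0.016 -0.021  0.    -0.009  0.   ] t 16.1
pos [ 558.9 -316.3   77.2] yaw 11.8 tilt z [ 0.002 -0.05  -0.999] F [0.1 0.1 1. ] g 0.598 t 16.1
[[2.8, -1.2, 38.1, 0.0]]
```

>>> step_arm([
  [2,-1,22,0],
])

```text
time: 16.2
tool_pos: [0.5614, -0.3183, 0.0614]
tool_rot: [0.022, 0.63, 0.776, -0.019]
contact_force: [-0.4, -0.3, 1.4]
gripper_width: 0.6
```

```bash
python3 g.py; python3 g.py; python3 -c "
from h import *
plan([.5572,-.3158,.036],None,step=60)"
```

```text
[ 0.5614 -0.3183  0.0614] -> [ 0.5573 -0.3154  0.0552] z [ 8.000e-04 -4.970e-02 -9.988e-01] vel [ 0.    -0.013 -0.007 -0.     0.02  -0.001] t 16.3
[ 0.5573 -0.3154  0.0552] -> [ 0.5581 -0.3161  0.0567] z [ 0.003  -0.0512 -0.9987] vel [-0.002 -0.007 -0.011  0.001 -0.007  0.   ] t 16.4
pos [ 558.1 -316.1   56.7] yaw 11.8 tilt z [ 0.003 -0.051 -0.999] F [-0.2  0.3 -0.1] g 0.597 t 16.4
[[1.5, -0.7, 20.6, 0.0]]
```

>>> step_arm([
  [1,-0.5,21,0],
])

```text
time: 16.5
tool_pos: [0.5609, -0.3186, 0.041]
tool_rot: [0.022, 0.63, 0.776, -0.019]
contact_force: [-0.0, 0.3, 0.3]
gripper_width: 0.599
```

```bash
python3 g.py; python3 g.py
```

```text
[ 0.5609 -0.3186  0.041 ] -> [ 0.5569 -0.3159  0.0352] z [ 0.0013 -0.05   -0.9987] vel [ 0.003 -0.012 -0.005  0.     0.02  -0.001] t 16.6
[ 0.5569 -0.3159  0.0352] -> [ 0.5578 -0.3165  0.0366] z [ 0.0034 -0.0515 -0.9987] vel [ 0.001 -0.007 -0.011 -0.002 -0.007  0.002] t 16.7
```

>>> step_arm([
  [0,0,0,0],
  [0,0,0,0],
  [0,0,0,0],
  [0,0,0,0],
], claw=0)

```text
time: 17.1
tool_pos: [0.5598, -0.3178, 0.041]
tool_rot: [0.02, 0.63, 0.776, -0.019]
contact_force: [-0.6, 0.3, -1.5]
gripper_width: 0.265
```

```bash
python3 g.py; python3 -c "
from plant import state
s=state();print(s['gripper_width'],s['contact_force'])"
```

```text
[ 0.5598 -0.3178  0.041 ] -> [ 0.5597 -0.3178  0.0407] z [ 0.0077 -0.0546 -0.9985] vel [-0.     0.003  0.005  0.001  0.001 -0.   ] t 17.2
0.2582155825624655 [0.62540488 0.94383569 0.50384403]
```

>>> step_arm([
  [0,0,-30,0],
])

```text
time: 17.3
tool_pos: [0.5562, -0.314, 0.0658]
tool_rot: [0.015, 0.63, 0.776, -0.019]
contact_force: [0.1, 0.0, -0.9]
gripper_width: 0.261
```

```bash
python3 g.py
```

```text
[ 0.5562 -0.314   0.0658] -> [ 0.5618 -0.3176  0.0748] z [ 0.0135 -0.0587 -0.9982] vel [-0.004  0.023  0.015 -0.002 -0.034  0.   ] t 17.4
```

>>> step_arm([
  [0,0,-40,0],
  [0,0,-40,0],
  [0,0,-40,0],
])

```text
time: 17.7
tool_pos: [0.5561, -0.308, 0.188]
tool_rot: [0.016, 0.63, 0.776, -0.019]
contact_force: [0.4, 0.7, -0.3]
gripper_width: 0.263
```

```bash
python3 g.py; python3 g.py; python3 - <<'E'
from h import *
s=state();b,d=grab_frame('side');c=boxes_of('side','vial_centre');W=cloud('side',d)
K,E=T('side');p=np.linalg.inv(E)@np.r_[s['tool_pos'],1];u,v=(K@p[:3]/p[2])[:2];print(u,v,c,s['gripper_width'])
u,v=int(u),int(v)
n=W[max(v-60,0):v+60,u-40:u+40].reshape(-1,3);k=n[(np.linalg.norm(n[:,:2]-s['tool_pos'][:2],axis=1)<.03)&(n[:,2]<s['tool_pos'][2]-.005)]
print(len(k),k.min(0),k.max(0),k.mean(0),s['tool_pos'])
save('vlift.png',cv2.resize(b[max(v-60,0):v+60,u-60:u+60],(480,480)))
plan([.5284,.0518,.2],11.5,step=38)
E
```

```text
[ 0.5561 -0.308   0.188 ] -> [ 0.5602 -0.3106  0.1961] z [ 0.013  -0.0583 -0.9982] vel [-0.004  0.044  0.062 -0.001 -0.039 -0.001] t 17.8
[ 0.5602 -0.3106  0.1961] -> [ 0.5576 -0.309   0.1897] z [ 0.0049 -0.0526 -0.9986] vel [-0.001  0.035  0.052  0.001  0.002 -0.002] t 17.9
348.7987399023053 189.20575238222568 [{'box': [338.2, 172.8, 20.0, 47.7], 'p': 0.58}] 0.2659458674252371
370 [ 0.54203254 -0.32269072  0.15054743] [ 0.5701387  -0.30457512  0.18461809] [ 0.55411661 -0.31749489  0.16824949] [ 0.55763479 -0.3089603   0.18968719]
pos [ 556.2 -308.1  186.4] yaw 11.8 tilt z [-0.    -0.049 -0.999] F [ 0.1  0.2 -1. ] g 0.264 t 18.0
[[35.7, 4.6, -3.1, np.float64(0.0)], [35.7, 4.6, -3.1, np.float64(0.0)], [35.7, 4.6, -3.1, np.float64(0.0)], [35.7, 4.6, -3.1, np.float64(0.0)], [35.7, 4.6, -3.1, np.float64(0.0)], [35.7, 4.5, -3.1, np.float64(0.0)], [35.7, 4.5, -3.1, np.float64(0.0)], [35.7, 4.5, -3.1, np.float64(0.0)]]
[[35.7, 4.5, -3.1, np.float64(0.0)], [35.7, 4.5, -3.1, np.float64(0.0)]]
```

View pics/vlift.png

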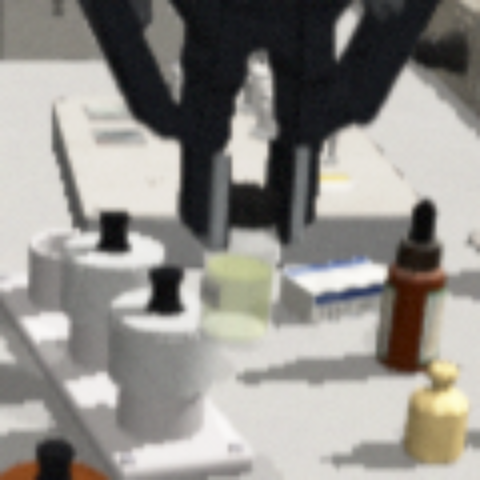

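The vial is held upright, with its underside about 40 mm below the TCP. I'll carry it over the lids with the bottom at about 0.15 m.

>>> step_arm([
  [36,4.5,-4,0],
  [36,4.5,-4,0],
  [36,4.5,-4,0],
  [36,4.5,-3,0],
  [36,4.5,-3,0],
  [36,4.5,-3,0],
])

```text
time: 18.6
tool_pos: [0.5313, -0.0852, 0.1813]
tool_rot: [0.004, 0.634, 0.773, -0.023]
contact_force: [1.2, -0.4, -0.1]
gripper_width: 0.264
```

```bash
python3 g.py; python3 -c "
from h import *
plan([.5284,.0518,.18],11.5,step=38)"
```

```text
[ 0.5313 -0.0852  0.1813] -> [ 0.5311 -0.083   0.181 ] z [-0.0231 -0.0386 -0.999 ] vel [-0.058  0.02  -0.028 -0.045 -0.021 -0.039] t 18.7
pos [531.1 -83.  181. ] yaw 11.6 tilt z [-0.023 -0.039 -0.999] F [ 0.1 -0.3  0.4] g 0.263 t 18.7
[[33.1, 6.1, -1.0, np.float64(0.0)], [33.1, 6.1, -1.0, np.float64(0.0)], [33.1, 6.1, -1.0, np.float64(0.0)], [33.1, 6.1, -1.0, np.float64(0.0)]]
```

>>> step_arm([
  [36,6,-1,0],
  [36,6,-1,0],
  [36,6,-1,0],
  [30,5,-1,0],
])

```text
time: 19.1
tool_pos: [0.523, 0.057, 0.1719]
tool_rot: [-0.001, 0.634, 0.773, -0.026]
contact_force: [0.3, 0.0, -0.3]
gripper_width: 0.266
```

```bash
python3 g.py; python3 g.py; python3 -c "
from h import *
plan([.5284,.0518,.18],11.5,step=38)"
```

```text
[0.523  0.057  0.1719] -> [0.5228 0.0583 0.1716] z [-0.0348 -0.0392 -0.9986] vel [-0.05  -0.005 -0.008 -0.04  -0.004 -0.035] t 19.2
[0.5228 0.0583 0.1716] -> [0.5235 0.0558 0.1724] z [-0.0335 -0.0405 -0.9986] vel [-0.027 -0.004 -0.01  -0.     0.001  0.   ] t 19.3
pos [523.5  55.8 172.4] yaw 11.3 tilt z [-0.033 -0.041 -0.999] F [ 1.2 -0.1 -0.2] g 0.268 t 19.3
[[-5.2, 3.7, -7.6, np.float64(-0.2)]]
```

>>> step_arm([
  [0,0,-40,0],
])

```text
time: 19.4
tool_pos: [0.5209, 0.0563, 0.2055]
tool_rot: [-0.005, 0.634, 0.773, -0.031]
contact_force: [0.6, 0.5, -0.6]
gripper_width: 0.267
```

```bash
python3 g.py; python3 g.py; python3 -c "
from h import *
plan([.5284,.0518,.13],11.5,step=25)"
```

```text
[0.5209 0.0563 0.2055] -> [0.5276 0.056  0.2168] z [-0.0259 -0.0411 -0.9988] vel [-0.005  0.014  0.038  0.002 -0.04   0.003] t 19.5
[0.5276 0.056  0.2168] -> [0.5257 0.0561 0.2131] z [-0.0315 -0.0409 -0.9987] vel [0.005 0.014 0.039 0.004 0.002 0.002] t 19.6
pos [525.7  56.1 213.1] yaw 11.2 tilt z [-0.031 -0.041 -0.999] F [-0.1  0.5 -0.3] g 0.264 t 19.6
[[-0.5, 1.3, 20.8, np.float64(-0.1)], [-0.5, 1.3, 20.8, np.float64(-0.1)], [-0.5, 1.3, 20.8, np.float64(-0.1)], [-0.5, 1.3, 20.8, np.float64(-0.1)]]
```

>>> step_arm([
  [-1,2,20,0],
  [-1,2,20,0],
  [-1,0,20,0],
  [-1,0,20,0],
  [0,0,0,0],
  [0,0,0,0],
])

```text
time: 20.2
tool_pos: [0.5246, 0.0439, 0.1236]
tool_rot: [-0.003, 0.637, 0.77, -0.029]
contact_force: [-0.1, 0.5, 0.4]
gripper_width: 0.264
```

```bash
python3 g.py; python3 -c "
from h import *
plan([.5284,.0518,.13],11.5,step=25)"
```

```text
[0.5246 0.0439 0.1236] -> [0.5249 0.0441 0.1242] z [-0.0401 -0.0415 -0.9983] vel [ 0.007 -0.01  -0.019  0.003 -0.005 -0.002] t 20.3
pos [524.9  44.1 124.2] yaw 10.8 tilt z [-0.04  -0.042 -0.998] F [-0.6  0.1 -0.7] g 0.268 t 20.3
[[6.7, 4.6, -6.2, np.float64(-0.7)]]
```

>>> step_arm([
  [3,3,-40,-0.5],
])

```text
time: 20.4
tool_pos: [0.525, 0.049, 0.159]
tool_rot: [-0.007, 0.634, 0.773, -0.032]
contact_force: [-0.8, 0.8, -0.8]
gripper_width: 0.261
```

```bash
python3 g.py
```

```text
[0.525 0.049 0.159] -> [0.533  0.0494 0.1707] z [-0.0285 -0.0417 -0.9987] vel [-0.005  0.015  0.039 -0.007 -0.037  0.   ] t 20.5
```

>>> step_arm([
  [3,0,-40,0],
])

```text
time: 20.6
tool_pos: [0.5307, 0.0539, 0.2063]
tool_rot: [-0.001, 0.634, 0.773, -0.028]
contact_force: [0.0, 0.2, -2.7]
gripper_width: 0.264
```

```bash
python3 g.py
```

```text
[0.5307 0.0539 0.2063] -> [0.5378 0.0543 0.2186] z [-0.0142 -0.0419 -0.999 ] vel [-0.005  0.026  0.052 -0.004 -0.038 -0.003] t 20.7
```

>>> step_arm([
  [0,0,-40,0],
])

```text
time: 20.8
tool_pos: [0.5355, 0.056, 0.2537]
tool_rot: [0.004, 0.633, 0.773, -0.024]
contact_force: [-0.5, -0.0, -2.1]
gripper_width: 0.264
```

```bash
python3 g.py
```

```text
[0.5355 0.056  0.2537] -> [0.5421 0.0561 0.2668] z [ 4.000e-04 -4.220e-02 -9.991e-01] vel [-0.003  0.025  0.055  0.    -0.035 -0.   ] t 20.9
```

>>> step_arm([
  [0,0,0,0],
])

```text
time: 21.0
tool_pos: [0.5429, 0.0561, 0.2684]
tool_rot: [0.015, 0.633, 0.773, -0.015]
contact_force: [0.3, -0.9, -1.7]
gripper_width: 0.266
```

```bash
python3 g.py; python3 g.py;python3 -c "
from h import *
plan([.5284,.0518,.13],11.5,step=50)"
```

```text
[0.5429 0.0561 0.2684] -> [0.5428 0.056  0.2681] z [ 0.0034 -0.0422 -0.9991] vel [ 0.001  0.017  0.026 -0.     0.006  0.   ] t 21.1
[0.5428 0.056  0.2681] -> [0.5418 0.056  0.2661] z [-4.000e-04 -4.220e-02 -9.991e-01] vel [0.    0.008 0.013 0.001 0.003 0.001] t 21.2
pos [541.8  56.  266.1] yaw 11.3 tilt z [-0.    -0.042 -0.999] F [-0.5 -0.2 -0.4] g 0.262 t 21.2
[[1.4, -4.3, 45.4, np.float64(-0.1)], [1.4, -4.3, 45.4, np.float64(-0.1)], [1.4, -4.3, 45.4, np.float64(-0.1)]]
```

Tilt now nearly matches that at the grasp, so I'll go down in single settled rows.

>>> step_arm([
  [1.5,-4,45,0],
])

```text
time: 21.3
tool_pos: [0.5417, 0.0547, 0.2271]
tool_rot: [0.018, 0.634, 0.773, -0.012]
contact_force: [0.5, -0.6, -0.9]
gripper_width: 0.262
```

```bash
python3 g.py; python3 g.py
```

```text
[0.5417 0.0547 0.2271] -> [0.5326 0.0548 0.2127] z [-0.0154 -0.0419 -0.999 ] vel [ 0.004 -0.014 -0.08  -0.001  0.046  0.   ] t 21.4
[0.5326 0.0548 0.2127] -> [0.5363 0.0548 0.2192] z [-0.005  -0.0421 -0.9991] vel [ 0.001 -0.022 -0.072  0.001 -0.005 -0.   ] t 21.5
```

>>> step_arm([
  [1.5,-4,45,0],
])

```text
time: 21.6
tool_pos: [0.5383, 0.0535, 0.1832]
tool_rot: [0.018, 0.634, 0.773, -0.012]
contact_force: [0.5, 0.8, 1.2]
gripper_width: 0.262
```

```bash
python3 g.py; python3 g.py;python3 -c "
from h import *
plan([.5284,.0518,.13],11.5,step=50)"
```

```text
[0.5383 0.0535 0.1832] -> [0.5288 0.0536 0.1699] z [-0.0141 -0.0419 -0.999 ] vel [ 0.002 -0.021 -0.064  0.     0.042 -0.001] t 21.7
[0.5288 0.0536 0.1699] -> [0.5322 0.0536 0.1752] z [-0.0051 -0.0421 -0.9991] vel [ 0.002 -0.018 -0.052 -0.001 -0.01   0.002] t 21.8
pos [532.2  53.6 175.2] yaw 11.3 tilt z [-0.005 -0.042 -0.999] F [ 0.4  0.2 -0.8] g 0.263 t 21.8
[[0.8, -3.5, 45.3, np.float64(-0.2)]]
```

>>> step_arm([
  [0,-4,45,0],
])

```text
time: 21.9
tool_pos: [0.5358, 0.0509, 0.1405]
tool_rot: [0.019, 0.633, 0.773, -0.012]
contact_force: [1.7, 0.2, -0.6]
gripper_width: 0.262
```

```bash
python3 g.py; python3 g.py; python3 - <<'E'
from h import *
for c in ['side','scene']:
    s=state();im,d=grab_frame(c);W=cloud(c,d).reshape(-1,3);t=s['tool_pos']
    k=W[(np.linalg.norm(W[:,:2]-t[:2],axis=1)<.026)&(W[:,2]<t[2]-.008)&(W[:,2]>t[2]-.055)&(W[:,2]>.056)]
    print(c,t.round(4),len(k),k.min(0).round(4),k.max(0).round(4))
plan([.5284,.0515,.095],11.5,step=50)
E
```

```text
[0.5358 0.0509 0.1405] -> [0.5263 0.0508 0.1283] z [-0.0107 -0.042  -0.9991] vel [ 0.004 -0.023 -0.041  0.002  0.045  0.002] t 22.0
[0.5263 0.0508 0.1283] -> [0.5289 0.0509 0.1322] z [-0.004  -0.0421 -0.9991] vel [ 0.003 -0.017 -0.034 -0.    -0.011 -0.001] t 22.1
side [0.5289 0.0509 0.1322] 143 [0.5129 0.0371 0.0942] [0.5399 0.0546 0.124 ]
scene [0.5298 0.0509 0.1332] 281 [0.5123 0.0404 0.0951] [0.535  0.0685 0.1252]
pos [530.1  50.9 133.5] yaw 11.3 tilt z [-0.001 -0.042 -0.999] F [0.6 0.6 0.1] g 0.264 t 22.2
[[2.5, -1.2, 38.4, np.float64(-0.2)]]
```

>>> step_arm([
  [1,1,34,0],
])

```text
time: 22.3
tool_pos: [0.5369, 0.0507, 0.1072]
tool_rot: [0.019, 0.634, 0.773, -0.012]
contact_force: [1.4, -0.8, 0.4]
gripper_width: 0.264
```

```bash
python3 g.py; python3 g.py; python3 - <<'E'
from h import *
o=np.zeros((400,800,3),np.uint8)
for i,c in enumerate(['side','scene']):
    im,d=grab_frame(c);K,E=T(c);p=np.linalg.inv(E)@np.array([.5284,.0518,.06,1]);u,v=(K@p[:3]/p[2])[:2].astype(int)
    o[:,400*i:400*i+400]=cv2.resize(im[v-40:v+40,u-40:u+40],(400,400),interpolation=cv2.INTER_CUBIC)
save('ins.png',o)
plan([.5305,.0505,.075],11.5,step=50)
E
```

```text
[0.5369 0.0507 0.1072] -> [0.5299 0.0508 0.0985] z [-0.0038 -0.0421 -0.9991] vel [ 0.001 -0.02  -0.013  0.001  0.042 -0.002] t 22.4
[0.5299 0.0508 0.0985] -> [0.5313 0.0507 0.1008] z [-1.000e-04 -4.230e-02 -9.991e-01] vel [ 0.001 -0.013 -0.016 -0.    -0.008 -0.001] t 22.5
pos [532.   50.7 101.6] yaw 11.4 tilt z [ 0.002 -0.042 -0.999] F [-0.5  0.1 -1. ] g 0.265 t 22.6
[[1.3, -1.4, 26.6, np.float64(-0.1)]]
```

View pics/ins.png

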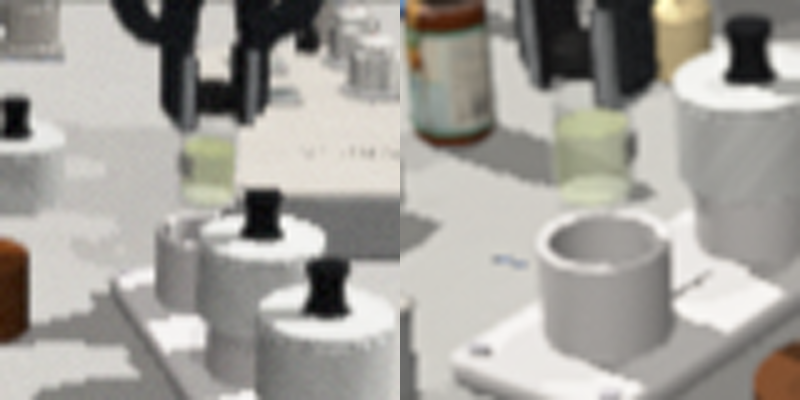

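```bash
python3 - <<'E'
from h import *
for c,du,f in [('side',1,0),('scene',1,0)]:
    K,E=T(c);print(c,'right',E[:3,0].round(2),'fwd',E[:3,2].round(2))
    P=lambda q:(K@(np.linalg.inv(E)@np.r_[q,1])[:3]);h=lambda q:(P(q)/P(q)[2])[:2]
    s=state()['tool_pos'];u0=h([.5284,.0518,.06]).astype(int)
    for n,q in [('rim',[.5284,.0518,.048]),('bot',[s[0],s[1],.063]),('vialmid',[s[0],s[1],.085])]:
        print(n,((h(q)-u0+40)*5).round(0),'px/mm',round(5*K[0,0]/P(q)[2]/1000,2))
E
```

```text
side right [ 1.   -0.03  0.  ] fwd [ 0.03  0.91 -0.41]
rim [202. 226.] px/mm 2.06
bot [211. 198.] px/mm 2.07
vialmid [213. 155.] px/mm 2.09
scene right [-0.72 -0.69  0.01] fwd [ 0.63 -0.66 -0.41]
rim [203. 235.] px/mm 2.92
bot [197. 192.] px/mm 2.93
vialmid [193. 133.] px/mm 2.96
```

```bash
python3 -c "
from h import *
plan([.529,.0493,.076],11.5,step=50)"
```

```text
pos [532.   50.7 101.6] yaw 11.4 tilt z [ 0.002 -0.042 -0.999] F [-0.5  0.1 -1. ] g 0.265 t 22.6
[[0.3, -3.1, 25.6, np.float64(-0.1)]]
```

>>> step_arm([
  [0,-3,7,0],
])

```text
time: 22.7
tool_pos: [0.5309, 0.0498, 0.0971]
tool_rot: [0.016, 0.633, 0.773, -0.014]
contact_force: [0.3, -0.4, 0.4]
gripper_width: 0.267
```

```bash
python3 g.py; python3 g.py;python3 -c "
from h import *
plan([.529,.0493,.076],11.5,step=50)"
```

```text
[0.5309 0.0498 0.0971] -> [0.5289 0.0498 0.0948] z [ 0.0022 -0.0423 -0.9991] vel [-0.     0.004 -0.     0.004  0.003 -0.001] t 22.8
[0.5289 0.0498 0.0948] -> [0.529  0.0498 0.0948] z [ 0.0022 -0.0423 -0.9991] vel [-0.     0.002 -0.003 -0.    -0.002 -0.   ] t 22.9
pos [529.   49.8  94.8] yaw 11.3 tilt z [ 0.002 -0.042 -0.999] F [-0.8 -0.5 -0.2] g 0.262 t 22.9
[[0.3, -0.0, 18.8, np.float64(-0.2)]]
```

>>> step_arm([
  [0,0,10,0],
])

```text
time: 23.0
tool_pos: [0.5305, 0.0493, 0.0862]
tool_rot: [0.016, 0.634, 0.773, -0.015]
contact_force: [1.2, -0.2, -0.3]
gripper_width: 0.265
```

```bash
python3 g.py; python3 g.py;python3 -c "
from h import *
plan([.529,.0493,.076],11.5,step=50)"
```

```text
[0.5305 0.0493 0.0862] -> [0.5279 0.0493 0.0831] z [-5.000e-04 -4.230e-02 -9.991e-01] vel [ 0.    -0.005 -0.005  0.001  0.015  0.002] t 23.1
[0.5279 0.0493 0.0831] -> [0.5285 0.0494 0.084 ] z [ 8.000e-04 -4.230e-02 -9.991e-01] vel [ 0.002 -0.005 -0.01   0.     0.001  0.002] t 23.2
pos [528.5  49.4  84. ] yaw 11.3 tilt z [ 0.001 -0.042 -0.999] F [-0.3  0.6 -0. ] g 0.263 t 23.2
[[0.2, 0.5, 8.0, np.float64(-0.2)]]
```

Bottom at about 0.045, just inside the rim with no contact force. Continuing down.

>>> step_arm([
  [0,0.5,12,0],
])

```text
time: 23.3
tool_pos: [0.5307, 0.0489, 0.0735]
tool_rot: [0.015, 0.634, 0.773, -0.015]
contact_force: [0.2, -0.1, -0.2]
gripper_width: 0.269
```

```bash
python3 g.py; python3 g.py;python3 -c "
from h import *
plan([.529,.0493,.056],11.5,step=50)"
```

```text
[0.5307 0.0489 0.0735] -> [0.5276 0.0489 0.0699] z [-0.0028 -0.0422 -0.9991] vel [-0.    -0.01  -0.006 -0.001  0.02   0.001] t 23.4
[0.5276 0.0489 0.0699] -> [0.5284 0.0489 0.0711] z [-9.000e-04 -4.220e-02 -9.991e-01] vel [-0.    -0.01  -0.01   0.001 -0.     0.001] t 23.5
pos [528.4  48.9  71.1] yaw 11.3 tilt z [-0.001 -0.042 -0.999] F [ 0.1  0.9 -0.1] g 0.264 t 23.5
[[0.9, 0.8, 15.1, np.float64(-0.2)]]
```

>>> step_arm([
  [0,0.5,10,0],
])

```text
time: 23.6
tool_pos: [0.5305, 0.0486, 0.0625]
tool_rot: [0.014, 0.634, 0.773, -0.015]
contact_force: [0.6, -0.3, -0.1]
gripper_width: 0.266
```

```bash
python3 g.py; python3 g.py;python3 -c "
from h import *
plan([.529,.0493,.053],11.5,step=50)"
```

```text
[0.5305 0.0486 0.0625] -> [0.5278 0.0486 0.0595] z [-0.0036 -0.0421 -0.9991] vel [ 0.    -0.008 -0.005  0.001  0.017 -0.002] t 23.7
[0.5278 0.0486 0.0595] -> [0.5285 0.0486 0.0605] z [-0.0021 -0.0422 -0.9991] vel [-0.001 -0.008 -0.009  0.001 -0.    -0.001] t 23.8
pos [528.5  48.6  60.5] yaw 11.3 tilt z [-0.002 -0.042 -0.999] F [ 0.3  0.4 -0.3] g 0.265 t 23.8
[[0.9, 0.7, 7.5, np.float64(-0.2)]]
```

>>> step_arm([
  [1,0.5,6,0],
])

```text
time: 23.9
tool_pos: [0.5298, 0.0494, 0.0554]
tool_rot: [0.014, 0.634, 0.773, -0.016]
contact_force: [-0.0, -0.1, 0.6]
gripper_width: 0.264
```

```bash
python3 g.py; python3 g.py;python3 -c "
from plant import state
print(state()['contact_force'])"
```

```text
[0.5298 0.0494 0.0554] -> [0.5283 0.0495 0.0536] z [-0.0034 -0.0421 -0.9991] vel [ 0.    -0.006 -0.002 -0.003  0.009  0.   ] t 24.0
[0.5283 0.0495 0.0536] -> [0.5286 0.0495 0.0543] z [-0.0025 -0.0422 -0.9991] vel [ 0.    -0.005 -0.004 -0.001  0.002  0.   ] t 24.1
[-0.43753483 -0.44068729 -0.03192368]
```

>>> step_arm([
  [0,0.5,2,0],
])

```text
time: 24.2
tool_pos: [0.5295, 0.0495, 0.0531]
tool_rot: [0.013, 0.634, 0.773, -0.017]
contact_force: [-5.4, 0.6, 15.4]
gripper_width: 0.266
```

```bash
python3 g.py; python3 g.py;python3 -c "
from plant import state
print(state()['contact_force'],state()['ft_torque'])"
```

```text
[0.5295 0.0495 0.0531] -> [0.5296 0.0495 0.0533] z [-0.0022 -0.0424 -0.9991] vel [-0.    -0.003  0.001 -0.    -0.003 -0.001] t 24.3
[0.5296 0.0495 0.0533] -> [0.5295 0.0494 0.0533] z [-0.0021 -0.0424 -0.9991] vel [-0.     0.001 -0.    -0.    -0.003 -0.002] t 24.4
[-1.65572753 -0.3848059   4.48568799] [-0.080886    0.46799759 -0.03473205]
```

Contact with the floor at TCP z 0.053, as predicted. Now release and go straight up.

>>> step_arm([
  [0,0,0,0],
  [0,0,0,0],
  [0,0,0,0],
  [0,0,0,0],
], claw=55)

```text
time: 24.8
tool_pos: [0.53, 0.0495, 0.0533]
tool_rot: [0.013, 0.634, 0.773, -0.017]
contact_force: [-0.8, 0.4, -0.3]
gripper_width: 0.549
```

>>> step_arm([
  [0,0,-20,0],
  [0,0,-30,0],
  [0,0,-40,0],
  [0,0,-40,0],
  [0,0,-40,0],
])

```text
time: 25.3
tool_pos: [0.5245, 0.0567, 0.2183]
tool_rot: [0.005, 0.634, 0.773, -0.023]
contact_force: [0.8, 0.6, 0.3]
gripper_width: 0.55
```

```bash
python3 g.py; python3 g.py; python3 - <<'E'
from h import *
s=state();im,d=grab_frame('wrist');W=cloud('wrist',d,s).reshape(-1,3)
n=W[np.linalg.norm(W[:,:2]-[.5284,.0518],axis=1)<.03];k=n[(n[:,2]>.067)&(n[:,2]<.085)]
print('cap',len(k),k.min(0).round(4),k.max(0).round(4),((k.min(0)+k.max(0))/2).round(4))
np.save('w.npy',cloud('wrist',d,s))
o=np.zeros((400,800,3),np.uint8)
for i,(c,q) in enumerate([('side',[.5,0.05,.05,1]),('scene',[.5,.05,.05,1])]):
    im,d=grab_frame(c);K,E=T(c);p=np.linalg.inv(E)@np.array(q);u,v=(K@p[:3]/p[2])[:2].astype(int)
    o[:,400*i:400*i+400]=cv2.resize(im[v-60:v+60,u-60:u+60],(400,400),interpolation=cv2.INTER_CUBIC)
save('fin.png',o)
E
python3 knob.py
```

```text
[0.5245 0.0567 0.2183] -> [0.5287 0.0568 0.225 ] z [-0.0064 -0.042  -0.9991] vel [-0.004  0.04   0.078 -0.002 -0.041  0.   ] t 25.4
[0.5287 0.0568 0.225 ] -> [0.5258 0.0567 0.2187] z [-0.0163 -0.0419 -0.999 ] vel [-0.001  0.029  0.052  0.     0.003 -0.001] t 25.5
cap 453 [0.5162 0.0402 0.0672] [0.5388 0.0627 0.0761] [0.5275 0.0514 0.0716]
(0.526, 0.052) 440 mid [0.5275 0.0514 0.0726] mean [0.5275 0.052  0.0738] ext [0.023 0.023 0.007]
(0.526, 0.052) 396 mid [0.5284 0.0519 0.052 ] mean [0.5279 0.0545 0.0497] ext [0.045 0.045 0.008]
(0.543, -0.032) 240 mid [ 0.5458 -0.0304  0.0977] mean [ 0.5457 -0.0297  0.0988] ext [0.017 0.018 0.005]
(0.543, -0.032) 1622 mid [ 0.5459 -0.031   0.078 ] mean [ 0.5452 -0.0273  0.078 ] ext [0.055 0.056 0.008]
(0.559, -0.116) 197 mid [ 0.5624 -0.114   0.0977] mean [ 0.5622 -0.1129  0.0986] ext [0.017 0.018 0.005]
(0.559, -0.116) 1247 mid [ 0.5623 -0.1138  0.078 ] mean [ 0.5617 -0.1089  0.0779] ext [0.055 0.055 0.008]
```

View pics/fin.png

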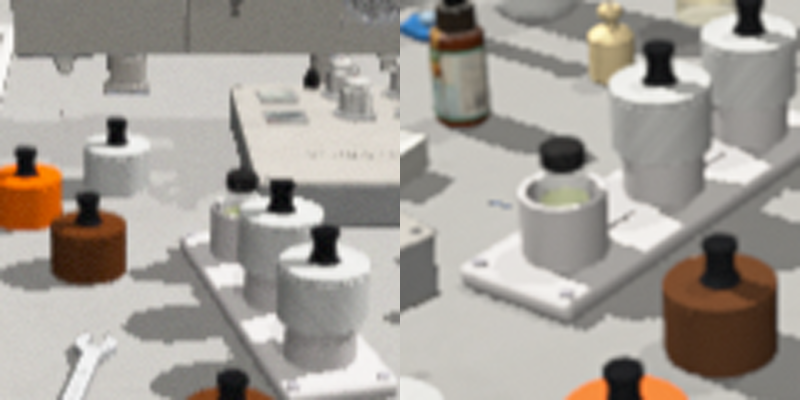

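The vial stands upright in the cell. Its cap is at (0.5275, 0.0514) with the top at about 74 mm, as expected on the floor. The other lids haven't moved and the removed lid stands upright. Handing in.

```bash
python3 -c "
from plant import job_done
print(job_done())"
```

```text
the job is handed in; nothing more can be done
None
```

The vial is standing upright on the floor of the empty cell, and I handed the job in at about 25.7 s of the 56 s allowed. `job_done()` reports no verdict, so what follows rests on my own last checks.

- **Empty cell:** It was the left one. Its lid's knob top read about 73 mm, while the other two read about 99 mm.
- **Lid:** I lifted it off and stood it the right way up on clear worktop at (0.438, 0.222). Its flat top read 38 mm, as expected for a lid standing on the worktop.
- **Vial:** I set it down until it touched the cell floor, released it and backed the gripper away. The cap's top reads about 74 mm, 1 mm from the cell's axis, and it looks upright in both fixed cameras.
- **Other lids:** The other two are where they were, to within about 0.5 mm. I did not touch the brown and orange look-alikes.

**Departures:** Fast multi-row moves left the tool tilted by up to about 3.6°. I corrected this with slow, settled rows, and the tilt was about 2.4° at release. The largest force reading shown was about 16 N, as the vial met the floor. No check failed or disagreed.

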